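Screen and clamping ring on the spark pot

ROBOT

A 6-joint arm with a two-finger parallel gripper is mounted at the origin on the work surface. World frame = base frame: x ahead of the robot, y to its left, z up, the work surface at z = 0. Lengths are in m, angles in degrees, forces in N, time in s.
With the tool pointing down it reaches from about 0.4 to 0.825 m from the base axis. Payload 7 kg.
Tool frame: the origin (TCP) lies between the finger pads; the fingertips stand 11 mm ahead of it and the grasp point (between the pads) lies 8 mm behind it (r.tcp_to_tips is the distance from the TCP to the fingertips, in m); x points along the fingers, y is the direction in which the jaws open and shut, and the axes are right-handed (so a half turn about x gives the same grasp; the last joint's range is limited). The gripper opens to 88 mm and grips with 3 to 60 N. Pads are 19 mm wide; open, the fingers measure 130 mm over their backs; the gripper's body (78 mm by 193 mm) begins 47 mm behind the grasp point.
Start: joints at [-46.805, 20.546, 0.682, 0, -70.136, -16.507], TCP at [0.303, -0.603, 0.238] pointing down, gripper open.
Joint ranges: [-176.03, 176.03], [-82.01, 121.73], [-58.28, 71.71], [-173.87, 95.51], [-174.79, -0.11], [-173.66, 173.66]. Speed limits (degrees/s): [136.94, 136.94, 172.46, 180, 180, 180].

INTERFACE

Orientations are given as [roll, pitch, yaw] about the fixed x, y, z axes, in that order (R = Rz(yaw) Ry(pitch) Rx(roll)).
In Python, from plant import r gives the robot as it stands.
- The arm moves only by the tool arm_command, never from a script. Its argument "plan" is a list of rows, each an object of numbers: "dx", "dy", "dz": the shift along the tool's x, y, z each as a share of 0.02 m, from -1 to 1; "wx", "wy", "wz": the turn, a rotation vector about the tool's x, y, z each as a share of 0.08 rad, from -1 to 1. In form: [{"dx": .., "dy": .., "dz": .., "wx": .., "wy": .., "wz": ..}, ...]. A call has 1 to 20 rows; each row shifts and turns the pose as measured when the row begins, along the tool's axes as they then stand; what a row does not reach is not made up. A row lasts 1/12 s, in which the tool goes at most 41.7 mm and 7.16 degrees, less where a joint would pass 70% of its speed; a pose out of reach is approached as far as the arm can. A call with a number of a shift or a turn outside -1 to 1 is refused whole. A call with a gripper value outside its range is refused whole. "fingers" is the closure, from -1 (fully open) to 1 (shut), so that 0 is half open, set as the call begins (left out, the last holds). The fingers move at their own pace and stop on an object; "force" is the grip in N (left out, the last holds). Time passes only in rows, so rows that do not move let the fingers close. It gives the time, the measured TCP pose, the force and the opening at its end, in the units of the state.
- r.get_state(): the state, without advancing time (a new reading comes with each control period).
- r.capture(name): name is "scene" or "top"; returns (picture, depth): 400x640x3 uint8, red, green, blue; 400x640 float32, m along the optical axis (not along the pixel's ray), 0 where there is no reading.
- r.camera_model(name): a dict with "vertical_fov" (degrees; the focal length in pixels is half the picture's height over the tangent of half this angle, whatever the lens; pixels are square), "cx", "cy" (the principal point, pixels), "R" (3x3) and "t" (3): a world point X has camera coordinates R X + t. Camera axes: x right, y down, z forward; pixel columns grow to the right and rows downward; lengths in m; the calibration is good to about 2 mm. A picture is of the moment at which its call begins. camera_model takes no time and is no camera call.
- r.close_job(): hands the job in, once; it reports no verdict.
Trained networks look in the newest picture that a camera, given by its name, has taken for a name from the list of things; names that differ only in an ending like _2 or _b are one class to them, and where a whole thing is asked for, a point or a joint stands for the part that bears it (a point fixed in the world has none). Each returns a list of dicts, best first, with "score" (0 to 1); they miss things now and then, are a little off and sometimes report something else, mostly with a low value. They report only what shows in the picture. A call takes as long as a camera call. They do not tell look-alikes from the thing itself.
- r.cut_out(camera, query): "mask" (400x640 bool, what is visible of it) and "bbox" ([left, top, width, height] in pixels, round what is visible of it).
- r.spot_point(camera, query): "centre" ([column, row] in pixels: a listed point, or the origin of a listed thing).
The state is a dict: "time_s": time; "joints": joint angles; "qd": joint speeds; "joint_torque": joint torques, N m; "tcp_pos": TCP position; "eef_rot": TCP orientation; "contact_force": force on the tool from outside, world axes, zero at the start; "moment": the same for the moment, N m; "gripper_width": finger opening in m.
Only numpy, scipy, OpenCV 4.12 (cv2) and the standard library are available. Lean on these libraries where they do the work, as an engineer would, in place of code of your own. Each camera call takes 0.05 s, during which the arm holds its last target.

TASK

Put the loose screen disk back into the mouth of the spark pot and let go of it, lying flat on its sprung seat, knob up; then set the orange ring over it and screw it on clockwise, fully down, so that it clamps the disk. Feel for the ring's start and work gently: no forcing of disk, ring or pot, stop turning when the ring comes to its stop, and leave the other things on the bench where they are.

Things in the scene. Friction and masses are not known exactly. Their poses are not given: they have to be found in the camera images.
- pot: the spark pot, fixed to the bench: blue foot 120 mm wide and 18 mm high, then a blue body 88 to 96 mm wide up to 50 mm height, with a bare upright aluminium neck on it, 45 mm outside and 39 mm inside, its open top 84 mm above the bench. Origin: centre of the underside, z up. A 36 mm wide pipe stub leaves along the pot's +x, low down, to 120 mm from the axis.
- pot_mouth (a point): centre of the neck's open top, on its axis, 84 mm above the bench; axes as the pot's
- pot_seat (a point): on the neck's axis, 5 mm below its top: where the top of the sprung rubber seat is when nothing presses it. It starts to give at about 3 N, needs about 7 N for 2.5 mm and has 5 mm of travel.
- pot_lugs (a point): on the neck's axis, 1.5 mm below its top: level of the tops of four equal brass lugs round the neck's outside, 53 mm over all, each 44 degrees long, gaps 46 degrees. They were clamped on at any turn, NOT given by any pose: see or feel where the gaps are. Under each lug a ramp draws the ring down as it turns clockwise (seen from above), then a level part and a stiff rubber stop (gives 1 degree per 0.14 N m).
- disk: the screen disk: round steel cassette 37 mm wide, 9 mm thick (lowest 2.5 mm stepped in to 34.4 mm), with a black knob on top; about 60 g. Origin: centre of its underside, z up through the knob. 1 mm play all round in the neck. Resting on the unpressed seat its underside is 5 mm below and its top face 4 mm above the neck's top.
- disk_knob (a point): middle of the disk's upright round knob, which is 12 mm wide and reaches from 9 to 25 mm above the disk's underside; this point is 17 mm above the underside
- ring: the clamping ring: orange, twelve-sided, 62.5 mm over the flats (65 mm over the corners), 20 mm tall, about 70 g. Origin: centre of its underside, which is open and goes down; z up; flats face every 30 degrees, one of them +x. Skirt 56.5 mm wide inside, 1.7 mm clear of the lugs. Screwed home, its underside is 14.5 mm below the neck's top.
- ring_plate (a point): on the ring's axis, 16 mm above its underside: underside of the ring's 4 mm thick top plate, which bears on the disk's rim; its 26 mm hole lets the knob through. When the tabs have passed the lugs and the plate just meets the disk, the ring's underside is 12 mm below the neck's top; from there 40 to 66 degrees clockwise reach the stop.
- ring_tabs (a point): on the ring's axis, 4.5 mm above its underside: level of four tabs pointing inwards from the skirt at the ring's +x, +y, -x and -y (white marks above), 8.4 mm wide, 4 mm high, 48.2 mm between opposite ones. They pass the lugs only when facing the gaps, within 13 degrees. Standing on the lugs instead, the ring's underside is 4 mm below the neck's top.
- wrench: bystander, leave alone: a steel spanner; origin: a point on it
- screwdriver: bystander, leave alone: a screwdriver; origin: a point on it
- mug: bystander, leave alone: a white mug, 80 mm wide, 90 mm tall; origin: centre of its underside
- bolt_jar: bystander, leave alone: a clear jar, 64 mm wide, 90 mm tall; origin: centre of its underside
- idler_wheel: bystander, leave alone: a black rubber wheel, 70 mm wide, 30 mm tall; origin: centre of its underside
- worn_disk: bystander, leave alone: a flat cream disc, 90 mm wide, 4 mm thick (not the screen); origin: centre of its underside
- hone_block: bystander, leave alone: a yellow block, 90 x 35 x 25 mm; origin: centre of its underside
There are look-alikes about, which are no part of the job. Of the things that look like the ring, the middle-sized one is meant.

How it is judged:
By the outcome, as a careful person would: the job done as asked, in the order asked, and still so for the second after the job is handed in, with the robot touching nothing.
It also fails if it takes over 69 s, if anything falls off the work surface, if the arm or the gripper's body presses on something with over 40 N, if the wrist force passes 120 N, or if a joint passes its speed limit or range.

## Working session

There is one attempt and no reset: what is moved stays moved. The work goes in short steps, Python scripts to look and compute and a tool call to move; the robot and the scene stay as the last step left them, time stands still between calls to the robot, and variables do not carry over. Pictures are saved under pics/ and viewed, and the job is handed in when it is done.

Besides the shell and the picture viewer there is one more tool, called after "Request:" in YAML: its name, and indented under it one key for each argument. arm_command: Moves the arm, as the interface text tells. Shift numbers are shares of 0.02 m and turn numbers shares of 0.08 rad, none past 1 either way. Its arguments: {"type":"object","properties":{"plan":{"type":"array","items":{"type":"object","properties":{"dx":{"type":"number"},"dy":{"type":"number"},"dz":{"type":"number"},"wx":{"type":"number"},"wy":{"type":"number"},"wz":{"type":"number"}}}},"fingers":{"type":"number"},"force":{"type":"number"}},"required":["plan"]}

```bash
ls; mkdir -p pics
cat > h.py <<'E'
import numpy as np, cv2
from plant import r
def save(n,im): cv2.imwrite('pics/'+n+'.png', im[:,:,::-1])
def f(cm): return 200/np.tan(np.radians(cm['vertical_fov']/2))
def unproj(cam,u,v,z=None,depth=None):
    cm=r.camera_model(cam); R=np.array(cm['R']);t=np.array(cm['t'])
    d=np.array([(u-cm['cx'])/f(cm),(v-cm['cy'])/f(cm),1.])
    if depth is not None: return R.T@(d*depth-t)
    c=-R.T@t; w=R.T@d
    return c+w*(z-c[2])/w[2]
def proj(cam,X):
    cm=r.camera_model(cam); p=np.array(cm['R'])@np.array(X)+np.array(cm['t'])
    return p[0]/p[2]*f(cm)+cm['cx'],p[1]/p[2]*f(cm)+cm['cy']
E
python3 - <<'E'
from h import *
for c in ['scene','top']:
    im,d=r.capture(c); save(c+'0',im); np.save(c+'_d0.npy',d); cm=r.camera_model(c); print(c,cm)
    for q in ['pot_mouth','disk_knob','ring']:
        print(q,[(x['score'],x['centre']) for x in r.spot_point(c,q)])
print(r.get_state())
E
```

```text
pics
scene {'vertical_fov': 44.07237322227737, 'cx': 316.1146576213033, 'cy': 207.26728281073366, 'R': array([[-0.20850203,  0.97798673, -0.00829859],
       [ 0.63415006,  0.12872831, -0.762419  ],
       [-0.74456739, -0.16422846, -0.64703045]]), 't': array([ 0.10285553, -0.31096768,  1.93544506])}
pot_mouth [(0.77, [326.5, 197.9])]
disk_knob [(0.39, [234.9, 184.8])]
ring [(0.98, [434.4, 230.5]), (0.65, [387.6, 234.2])]
top {'vertical_fov': 43.02972692478654, 'cx': 317.5043105902586, 'cy': 205.90768151020362, 'R': array([[-0.02282589, -0.99965209, -0.01321628],
       [-0.99150485,  0.02432914, -0.12777416],
       [ 0.12805124,  0.01018744, -0.99171523]]), 't': array([0.03190625, 0.56247116, 1.64791394])}
pot_mouth [(0.64, [314.3, 214.7]), (0.47, [405.7, 230.5]), (0.44, [229.0, 155.7])]
disk_knob [(0.64, [411.6, 235.7]), (0.47, [313.8, 213.1])]
ring [(0.62, [273.3, 201.7]), (0.6, [217.9, 224.5]), (0.49, [252.7, 208.0])]
{'time_s': 0.4, 'joints': array([-4.68059236e+01,  2.05546056e+01,  6.76441009e-01, -3.50433337e-03,
       -7.01346540e+01, -1.65060926e+01]), 'qd': array([ 0.038617  , -0.06632906,  0.06815249, -0.07316374,  0.07353558,
        0.10048086]), 'joint_torque': array([-3.63891895e-04, -5.81675828e+01,  2.92921758e+01,  6.99347243e+00,
        1.08521985e-02, -3.73389264e-05]), 'tcp_pos': array([ 0.30311639, -0.60303831,  0.2374151 ]), 'eef_rot': array([ 92.08818426,  89.98676452, 118.77497679]), 'contact_force': array([-0.02380498, -0.66759394,  0.16706263]), 'moment': array([-0.06472133, -0.00212587, -0.00175257]), 'gripper_width': 0.08775146463861958}
```

View pics/scene0.png

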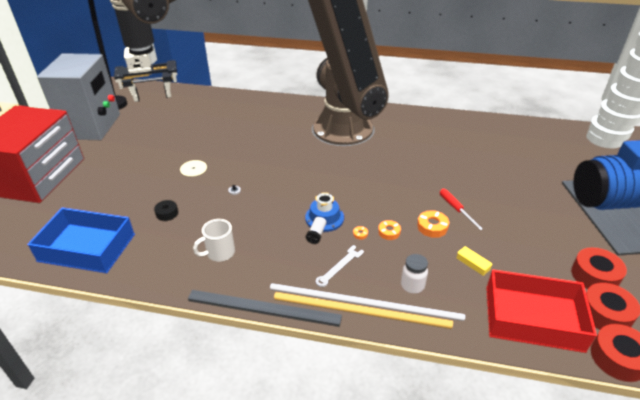

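View pics/top0.png

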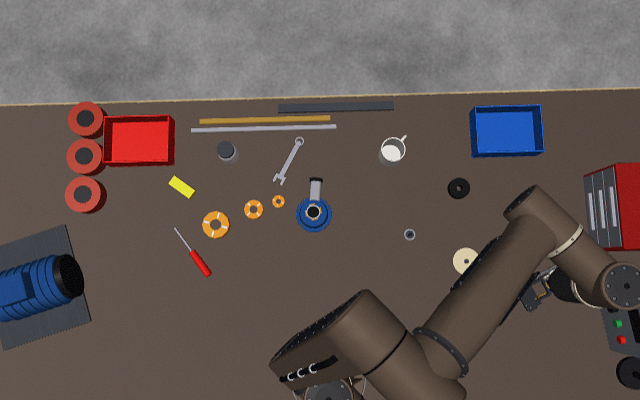

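Run:
```python
from h import *
t=cv2.imread('pics/top0.png'); s=cv2.imread('pics/scene0.png')
c=lambda im,u,v,w,k:cv2.resize(im[v-w:v+w,u-w:u+w],(k,k),interpolation=cv2.INTER_CUBIC)
a=np.hstack([c(t,314,213,22,390),c(s,325,205,22,390)])
b=np.hstack([c(t,253,209,13,195),c(s,390,230,13,195),c(t,410,235,13,195),c(s,235,188,13,195)])
cv2.imwrite('pics/crop0.png',np.vstack([a,b]))
b=np.hstack([c(t,250,212,50,390),c(s,400,225,50,390)])
cv2.imwrite('pics/crop1.png',b)
```

```text
(no output)
```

View pics/crop0.png

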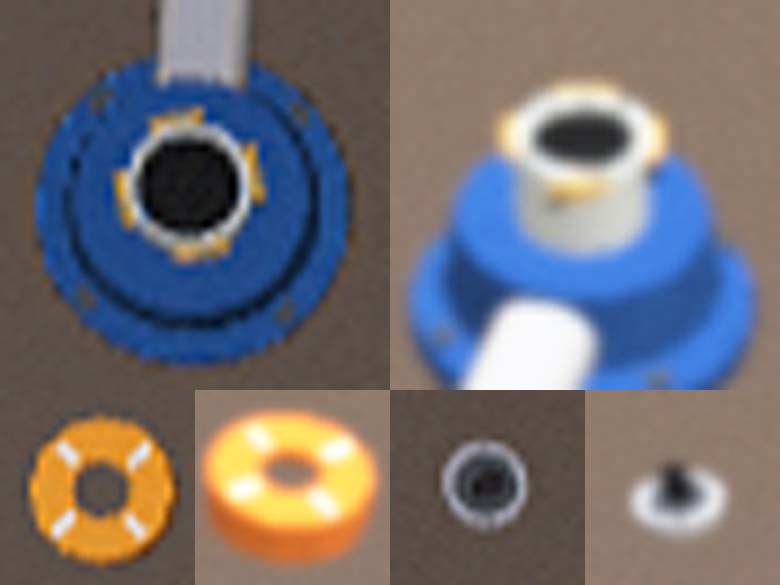

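View pics/crop1.png

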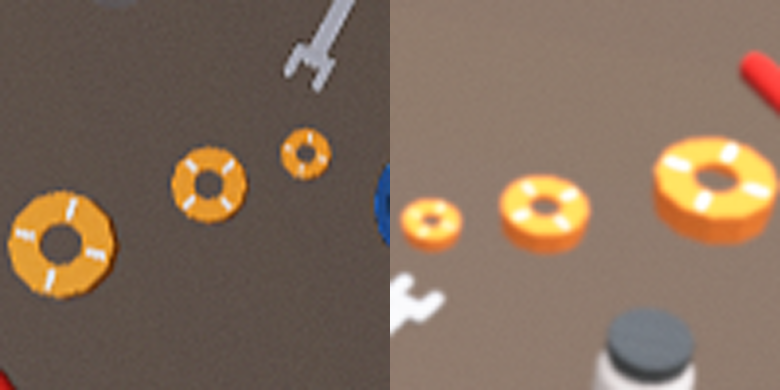

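```bash
cat >> h.py <<'E'
def rect(cam,im,x,y,z,half=0.04,n=400):
    # metric plane view; image right=+x... rows: up=+y
    g=np.linspace(-half,half,n); X,Y=np.meshgrid(x+g,y-g)
    cm=r.camera_model(cam); P=np.stack([X,Y,np.full_like(X,z)],-1)@np.array(cm['R']).T+np.array(cm['t'])
    u=P[...,0]/P[...,2]*f(cm)+cm['cx']; v=P[...,1]/P[...,2]*f(cm)+cm['cy']
    return cv2.remap(im,u.astype(np.float32),v.astype(np.float32),cv2.INTER_CUBIC)
def grid(im,half,step=0.01):
    im=im.copy();n=im.shape[0]
    for k in np.arange(-half,half+1e-9,step):
        p=int(round((k+half)/(2*half)*(n-1)))
        cv2.line(im,(p,0),(p,n),(0,255,0) if abs(k)<1e-6 else (90,90,90),1);cv2.line(im,(0,p),(n,p),(0,255,0) if abs(k)<1e-6 else (90,90,90),1)
    return im
E
python3 - <<'E'
from h import *
T=cv2.imread('pics/top0.png')[:,:,::-1]; S=cv2.imread('pics/scene0.png')[:,:,::-1]
for n,a,b,z in [('neck',(314,212),(326,198),.084),('ring',(253,209),(389,228),.02),('disk rim',(409.7,235),(234.5,189.5),.009),('knob',(410,235),(234.9,184.8),.017)]:
    print(n,unproj('top',*a,z=z).round(4),unproj('scene',*b,z=z).round(4))
rows=[]
for (u,v),z in [((314,212),.084),((253,209),.020),((409.7,235),.009)]:
    p=unproj('top',u,v,z=z)
    rows.append(np.vstack([grid(rect(c,i,p[0],p[1],z,n=260),.04) for c,i in(('top',T),('scene',S))])); print(p.round(4))
save('rect0',np.hstack(rows))
E
```

```text
neck [0.5374 0.0298 0.084 ] [0.5395 0.0407 0.084 ]
ring [0.56   0.2354 0.02  ] [0.5634 0.236  0.02  ]
disk rim [ 0.4611 -0.2869  0.009 ] [ 0.4658 -0.2809  0.009 ]
knob [ 0.4605 -0.2865  0.017 ] [ 0.4511 -0.2836  0.017 ]
[0.5374 0.0298 0.084 ]
[0.56   0.2354 0.02  ]
[ 0.4611 -0.2869  0.009 ]
```

View pics/rect0.png

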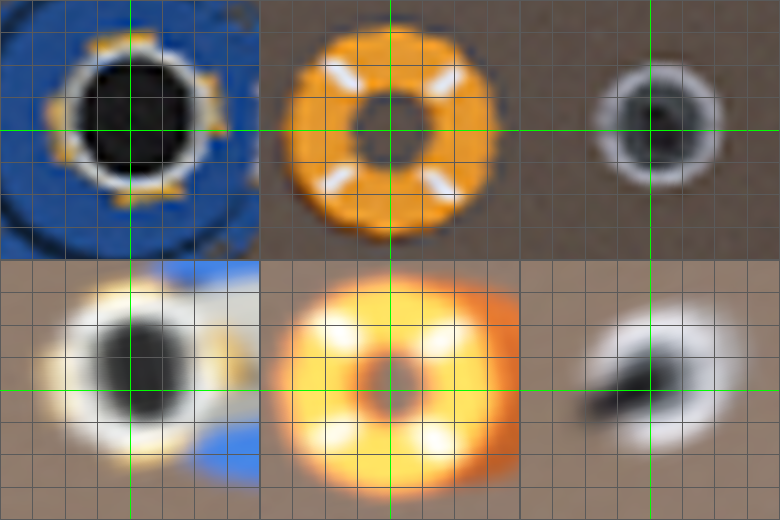

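```bash
cat >> h.py <<'E'
def circ(mask):
    cs,_=cv2.findContours(mask.astype(np.uint8),cv2.RETR_EXTERNAL,cv2.CHAIN_APPROX_NONE)
    c=max(cs,key=cv2.contourArea); M=cv2.moments(c); h=cv2.convexHull(c)
    return (M['m10']/M['m00'],M['m01']/M['m00'],np.sqrt(M['m00']/np.pi)*2)
E
python3 - <<'E'
from h import *
T=cv2.imread('pics/top0.png')[:,:,::-1]; S=cv2.imread('pics/scene0.png')[:,:,::-1]
H=.04;n=801;px=2*H/(n-1)
def ev(cam,im,x,y,z,fn):
    R=rect(cam,im,x,y,z,H,n); m=fn(R.astype(int)); m[:, :60]=0;m[:,-60:]=0;m[:60]=0;m[-60:]=0
    a=circ(m); return (x-H+a[0]*px).round(5),(y+H-a[1]*px).round(5),'diam',round(a[2]*px*1e3,1)
dark=lambda R:(R.max(2)<110)
print('hole',ev('top',T,.538,.033,.084,dark),ev('scene',S,.538,.033,.084,dark))
orange=lambda R:((R[...,0]-R[...,2])>60)|(R.min(2)>170)
ot=lambda R:((R[...,0]-R[...,2])>60)&(R[...,1]>100)|(R.min(2)>150)
os=lambda R:((R[...,1]>150))
print('ring',ev('top',T,.56,.2354,.02,ot),ev('scene',S,.56,.2354,.02,os))
gt=lambda R: abs(R[...,0]-R[...,2]-0)<14
b=ev
R=rect('top',T,.4611,-.2869,.009,H,n).astype(int); print('bg',R[100,100],R[700,400])
dk=lambda R:(R[...,0]-R[...,2]<9)|(R.min(2)>115)
R8=lambda R: cv2.morphologyEx(cv2.GaussianBlur(dk(R).astype(np.float32),(0,0),6)>.5,cv2.MORPH_CLOSE,np.ones((3,3))) if 0 else (cv2.GaussianBlur(dk(R).astype(np.float32),(0,0),6)>.5)
print('disk',ev('top',T,.461,-.287,.009,R8))
# lug polar
cx,cy=ev('top',T,.538,.033,.084,dark)[:2]
R=rect('top',T,cx,cy,.0825,H,n).astype(int)
for rad in(.0245,.0255):
  th=np.radians(np.arange(0,360,3)); c=[R[int(400-rad/px*np.sin(a)),int(400+rad/px*np.cos(a))] for a in th]
  y=np.array([k[0]-k[2] for k in c]); ph=np.angle(np.sum(np.maximum(y,0)*np.exp(4j*th)))/4; print('lugs',rad,np.degrees(ph),''.join('#' if v>20 else '.' for v in y))
cx,cy=ev('top',T,.56,.2354,.02,ot)[:2]
for cam,im in(('top',T),('scene',S)):
  if cam=='scene': cx,cy=ev('scene',S,.56,.2354,.02,os)[:2]
  R=rect(cam,im,cx,cy,.02,H,n).astype(int)
  for rad in(.018,.022,.026):
    y=np.array([R[int(400-rad/px*np.sin(a)),int(400+rad/px*np.cos(a))][2] for a in th]); y=y-np.median(y); print('ring',np.degrees(np.angle(np.sum(np.maximum(y,0)*np.exp(4j*th)))/4))
from scipy.spatial.transform import Rotation as Ro
s=r.get_state(); print(Ro.from_euler('xyz',s['eef_rot'],degrees=True).as_matrix().round(3))
E
```

```text
Traceback (most recent call last):
AttributeError: 'float' object has no attribute 'round'
```

```bash
cat > fit.py <<'E'
from h import *
T=cv2.imread('pics/top0.png')[:,:,::-1]; S=cv2.imread('pics/scene0.png')[:,:,::-1]
H=.04;n=801;px=2*H/(n-1)
def ev(cam,im,x,y,z,fn):
    R=rect(cam,im,x,y,z,H,n); m=fn(R.astype(int)); m[:, :60]=0;m[:,-60:]=0;m[:60]=0;m[-60:]=0
    a=circ(m); return round(x-H+a[0]*px,5),round(y+H-a[1]*px,5),'diam',round(a[2]*px*1e3,1)
dark=lambda R:(R.max(2)<110)
print('hole',ev('top',T,.538,.033,.084,dark),ev('scene',S,.538,.033,.084,dark))
ot=lambda R:((R[...,0]-R[...,2])>60)&(R[...,1]>100)|(R.min(2)>150)
os=lambda R:((R[...,1]>165))
print('ring',ev('top',T,.56,.2354,.02,ot),ev('scene',S,.56,.2354,.02,os))
R=rect('top',T,.4611,-.2869,.009,H,n).astype(int); print('bg',R[100,100],R[700,400])
dk=lambda R:(R[...,0]-R[...,2]<9)|(R.min(2)>115)
R8=lambda R: (cv2.GaussianBlur(dk(R).astype(np.float32),(0,0),6)>.5)
print('disk',ev('top',T,.461,-.287,.009,R8))
cx,cy=ev('top',T,.538,.033,.084,dark)[:2]
R=rect('top',T,cx,cy,.0825,H,n).astype(int)
th=np.radians(np.arange(0,360,3))
for rad in(.0245,.0255):
  c=[R[int(400-rad/px*np.sin(a)),int(400+rad/px*np.cos(a))] for a in th]
  y=np.array([k[0]-k[2] for k in c]); ph=np.angle(np.sum(np.maximum(y,0)*np.exp(4j*th)))/4; print('lugs',rad,np.degrees(ph),''.join('#' if v>20 else '.' for v in y))
for cam,im,fn in(('top',T,ot),('scene',S,os)):
  cx,cy=ev(cam,im,.56,.2354,.02,fn)[:2]
  R=rect(cam,im,cx,cy,.02,H,n).astype(int)
  for rad in(.018,.022,.026):
    y=np.array([R[int(400-rad/px*np.sin(a)),int(400+rad/px*np.cos(a))][2] for a in th]); y=y-np.median(y); print('ring',np.degrees(np.angle(np.sum(np.maximum(y,0)*np.exp(4j*th)))/4))
from scipy.spatial.transform import Rotation as Ro
s=r.get_state(); print(Ro.from_euler('xyz',s['eef_rot'],degrees=True).as_matrix().round(3))
E
python3 fit.py
```

```text
hole (0.53918, 0.0337, 'diam', np.float64(37.1)) (0.54099, 0.03599, 'diam', np.float64(26.8))
ring (0.56084, 0.23547, 'diam', np.float64(64.4)) (0.5597, 0.23649, 'diam', np.float64(65.7))
bg [89 76 68] [90 77 70]
disk (0.46402, -0.28519, 'diam', np.float64(38.9))
lugs 0.0245 10.12579435222581 ###########...............################.............##################.............################..............####
lugs 0.0255 10.334056940835264 ###########...............################..............################..............################..............####
ring 41.12108329733475
ring 41.231319130939774
ring 41.73152715787816
ring 41.11112662826563
ring 41.34185156975539
ring 41.30454335625407
[[-0.    -0.449  0.893]
 [ 0.     0.893  0.449]
 [-1.     0.    -0.   ]]
```

Request:
arm_command:
  plan:
    - {"dx": 0.4,"dy": 0.7,"dz": 0.95}
    - {"dx": 0.4,"dy": 0.7,"dz": 0.95}
    - {"dx": 0.4,"dy": 0.7,"dz": 0.95}
    - {"dx": 0.4,"dy": 0.7,"dz": 0.95}
    - {"dx": 0.4,"dy": 0.7,"dz": 0.95}
    - {"dx": 0.4,"dy": 0.7,"dz": 0.95}
    - {"dx": 0.4,"dy": 0.7,"dz": 0.95}
    - {"dx": 0.4,"dy": 0.7,"dz": 0.95}
    - {"dx": 0.4,"dy": 0.7,"dz": 0.95}
    - {"dx": 0.4,"dy": 0.7,"dz": 0.95}
    - {"dx": 0.4,"dy": 0.7,"dz": 0.95}
    - {"dx": 0.4,"dy": 0.7,"dz": 0.95}
    - {"dx": 0.4,"dy": 0.7,"dz": 0.95}
    - {"dx": 0.4,"dy": 0.7,"dz": 0.95}
    - {"dx": 0.4,"dy": 0.7,"dz": 0.95}
  fingers: -0.2
  force: 10

```text
schema error: expected keys dx, dy, dz, wx, wy, wz
```

Request:
arm_command:
  plan:
    - {"wx": -1}
    - {"wx": -1}
    - {"wx": -1}
    - {"wx": -1}
    - {"wx": -1}
    - {"wx": -1}
    - {"wx": -1}
    - {"wx": -1}
    - {"wx": -1}
    - {"wx": -1}
    - {"wx": -1}
    - {"wx": -1}
    - {"wx": -1}
    - {"wx": -1}
    - {"wx": -1}
    - {"wx": -1}
    - {"dx": 0}

```text
schema error: expected keys dx, dy, dz, wx, wy, wz
```

Request:
arm_command:
  plan:
    - {"dx": 0.4,"dy": 0.7,"dz": 0.95,"wx": 0,"wy": 0,"wz": 0}
    - {"dx": 0.4,"dy": 0.7,"dz": 0.95,"wx": 0,"wy": 0,"wz": 0}
    - {"dx": 0.4,"dy": 0.7,"dz": 0.95,"wx": 0,"wy": 0,"wz": 0}
    - {"dx": 0.4,"dy": 0.7,"dz": 0.95,"wx": 0,"wy": 0,"wz": 0}
    - {"dx": 0.4,"dy": 0.7,"dz": 0.95,"wx": 0,"wy": 0,"wz": 0}
    - {"dx": 0.4,"dy": 0.7,"dz": 0.95,"wx": 0,"wy": 0,"wz": 0}
    - {"dx": 0.4,"dy": 0.7,"dz": 0.95,"wx": 0,"wy": 0,"wz": 0}
    - {"dx": 0.4,"dy": 0.7,"dz": 0.95,"wx": 0,"wy": 0,"wz": 0}
    - {"dx": 0.4,"dy": 0.7,"dz": 0.95,"wx": 0,"wy": 0,"wz": 0}
    - {"dx": 0.4,"dy": 0.7,"dz": 0.95,"wx": 0,"wy": 0,"wz": 0}
    - {"dx": 0.4,"dy": 0.7,"dz": 0.95,"wx": 0,"wy": 0,"wz": 0}
    - {"dx": 0.4,"dy": 0.7,"dz": 0.95,"wx": 0,"wy": 0,"wz": 0}
    - {"dx": 0.4,"dy": 0.7,"dz": 0.95,"wx": 0,"wy": 0,"wz": 0}
    - {"dx": 0.4,"dy": 0.7,"dz": 0.95,"wx": 0,"wy": 0,"wz": 0}
    - {"dx": 0.4,"dy": 0.7,"dz": 0.95,"wx": 0,"wy": 0,"wz": 0}
  fingers: -0.2
  force: 10

```text
time_s: 1.65
tcp_pos: [0.4694, -0.2789, 0.1147]
eef_rot: [-68.1, 89.6, -41.8]
contact_force: [-0.0, -0.8, -0.5]
gripper_width: 0.0528
```

Request:
arm_command:
  plan:
    - {"dx": 0,"dy": 0,"dz": 0,"wx": -1,"wy": 0,"wz": 0}
    - {"dx": 0,"dy": 0,"dz": 0,"wx": -1,"wy": 0,"wz": 0}
    - {"dx": 0,"dy": 0,"dz": 0,"wx": -1,"wy": 0,"wz": 0}
    - {"dx": 0,"dy": 0,"dz": 0,"wx": -1,"wy": 0,"wz": 0}
    - {"dx": 0,"dy": 0,"dz": 0,"wx": -1,"wy": 0,"wz": 0}
    - {"dx": 0,"dy": 0,"dz": 0,"wx": -1,"wy": 0,"wz": 0}
    - {"dx": 0,"dy": 0,"dz": 0,"wx": -1,"wy": 0,"wz": 0}
    - {"dx": 0,"dy": 0,"dz": 0,"wx": -1,"wy": 0,"wz": 0}
    - {"dx": 0,"dy": 0,"dz": 0,"wx": -1,"wy": 0,"wz": 0}
    - {"dx": 0,"dy": 0,"dz": 0,"wx": -1,"wy": 0,"wz": 0}
    - {"dx": 0,"dy": 0,"dz": 0,"wx": -1,"wy": 0,"wz": 0}
    - {"dx": 0,"dy": 0,"dz": 0,"wx": -1,"wy": 0,"wz": 0}
    - {"dx": 0,"dy": 0,"dz": 0,"wx": -1,"wy": 0,"wz": 0}
    - {"dx": 0,"dy": 0,"dz": 0,"wx": -1,"wy": 0,"wz": 0}
    - {"dx": 0,"dy": 0,"dz": 0,"wx": -1,"wy": 0,"wz": 0}
    - {"dx": 0,"dy": 0,"dz": 0,"wx": -1,"wy": 0,"wz": 0}
    - {"dx": 0,"dy": 0,"dz": 0,"wx": 0,"wy": 0,"wz": 0}

```text
time_s: 3.07
tcp_pos: [0.473, -0.2735, 0.115]
eef_rot: [-136.2, 89.4, -32.5]
contact_force: [-0.3, -0.4, -0.8]
gripper_width: 0.0523
```

```bash
cat >> h.py <<'E'
from scipy.spatial.transform import Rotation as Ro
def rel(tgt=None,psi=None):
    s=r.get_state(); R=Ro.from_euler('xyz',s['eef_rot'],degrees=True).as_matrix()
    print('t',round(s['time_s'],2),'tcp',s['tcp_pos'].round(4),'psi',round(np.degrees(np.arctan2(R[1,1],R[0,1])),2),'tilt',np.round(R[:2,0],4),'F',s['contact_force'].round(2),'M',s['moment'].round(3),'w',round(s['gripper_width'],4),'j',s['joints'].round(1))
    if tgt is not None: print('rows units dx dy dz:',(R.T@(np.array(tgt)-s['tcp_pos'])/.02).round(2))
E
python3 - <<'E'
from h import *
rel((.464,-.285,.08))
im,d=r.capture('top'); save('top1',im); im2,d=r.capture('scene'); save('scene1',im2)
rows=[grid(rect(c,i,.464,-.285,.009,.06,n=390),.06) for c,i in(('top',im),('scene',im2))]
save('rect1',np.hstack(rows))
E
```

```text
t 3.07 tcp [ 0.473  -0.2735  0.115 ] psi -166.27 tilt [ 0.0082 -0.0052] F [-0.34 -0.39 -0.8 ] M [0.023 0.077 0.03 ] w 0.0523 j [ -9.3  14.7 -25.5   0.3 -49.3  22.9]
rows units dx dy dz: [ 1.75  0.58 -0.44]
```

View pics/rect1.png

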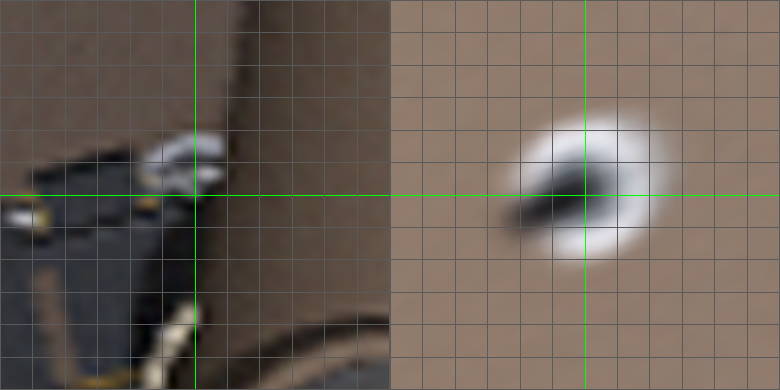

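```bash
cat >> h.py <<'E'
def rel2(tgt,psi):
    """units for total shift and turn to reach tgt, tool down with jaw angle psi (mod 180)"""
    rel(); s=r.get_state(); R=Ro.from_euler('xyz',s['eef_rot'],degrees=True).as_matrix()
    cur=np.degrees(np.arctan2(R[1,1],R[0,1])); p=np.radians(cur+((psi-cur+90)%180-90))
    y=np.array([np.cos(p),np.sin(p),0]); x=np.array([0,0,-1.]); D=np.stack([x,y,np.cross(x,y)],1)
    w=Ro.from_matrix(R.T@D).as_rotvec()/.08
    print('shift units',(R.T@(np.array(tgt)-s['tcp_pos'])/.02).round(2),'turn units',w.round(2))
E
python3 -c "
from h import *
rel2((.464,-.2845,.05),11.2)"
```

```text
t 3.17 tcp [ 0.4729 -0.2735  0.115 ] psi -166.63 tilt [ 0.0081 -0.0052] F [ 0.56 -0.19  0.05] M [0.049 0.116 0.002] w 0.0525 j [ -9.3  14.7 -25.5   0.3 -49.3  22.5]
shift units [ 3.25  0.58 -0.41] turn units [ 0.47 -0.08  0.08]
```

Request:
arm_command:
  plan:
    - {"dx": 0.8,"dy": 0.15,"dz": -0.1,"wx": 0.2,"wy": -0.04,"wz": 0.04}
    - {"dx": 0.8,"dy": 0.15,"dz": -0.1,"wx": 0.2,"wy": -0.04,"wz": 0.04}
    - {"dx": 0.8,"dy": 0.15,"dz": -0.1,"wx": 0,"wy": 0,"wz": 0}
    - {"dx": 0.8,"dy": 0.15,"dz": -0.1,"wx": 0,"wy": 0,"wz": 0}
    - {"dx": 0,"dy": 0,"dz": 0,"wx": 0,"wy": 0,"wz": 0}

```text
time_s: 3.58
tcp_pos: [0.4648, -0.2846, 0.0509]
eef_rot: [-114.5, 89.7, -13.9]
contact_force: [-1.2, -0.7, -0.4]
gripper_width: 0.0527
```

Run:
```python
from h import *
rel2((.464,-.2845,.022),11.2)
im2,d=r.capture('scene'); save('scene2',im2)
a=cv2.resize(im2[145:225,190:270],(480,480),interpolation=cv2.INTER_CUBIC); save('c2',a)
print(proj('scene',r.get_state()['tcp_pos']))
```

```text
t 3.58 tcp [ 0.4648 -0.2846  0.0509] psi -169.37 tilt [ 0.0056 -0.0014] F [-1.23 -0.66 -0.37] M [0.047 0.287 0.052] w 0.0527 j [-10.9  19.6 -29.1   0.  -41.1  21.5]
shift units [1.44 0.05 0.02] turn units [-0.12 -0.03  0.07]
(np.float64(231.82262289384647), np.float64(178.83221418588846))
```

View pics/c2.png

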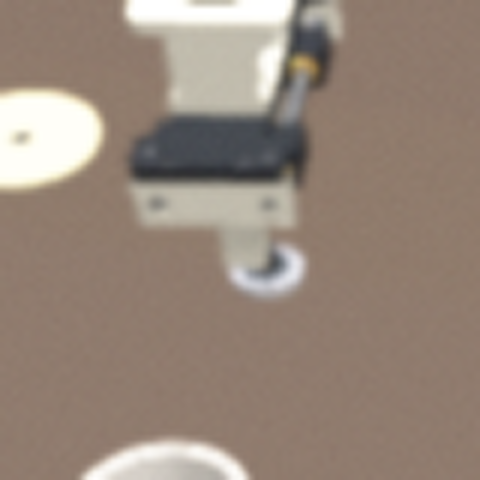

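Run:
```python
from h import *
print(proj('scene',(.464,-.2845,.009)),proj('scene',(.464,-.2845,.025)),proj('scene',(.464,-.2845,.05)),proj('scene',(.464,-.2805,.009)))
im=cv2.imread('pics/scene0.png')[:,:,::-1]
for q in ['disk']:
    for c in r.cut_out('scene',q): print(c['score'],c['bbox'])
print(im[178:198,224:246].astype(int).sum(2)//3)
im=cv2.imread('pics/top0.png')[:,:,::-1]
print(im[226:244,401:419].astype(int).sum(2)//3)
print(proj('top',(.464,-.285,.009)))
```

```text
(np.float64(233.64326614090226), np.float64(189.02579434100582)) (np.float64(233.07591999068012), np.float64(185.18969321098155)) (np.float64(232.17478341740286), np.float64(179.0966739392345)) (np.float64(234.79575012878183), np.float64(189.17451465812135))
[[124 124 126 124 124 124 124 125 126 125 126 125 123 126 124 126 124 125
  125 126 125 124]
 [124 124 125 124 126 124 124 126 125 124 125 123 126 125 125 125 125 124
  125 124 124 125]
 [125 125 124 124 125 126 125 123 125 125 124 124 125 124 124 126 125 126
  125 125 125 124]
 [124 126 126 125 124 126 126 125 125 124 124 125 124 123 124 123 124 124
  123 125 125 125]
 [126 125 124 125 124 125 123 125 124 124 125 124 124 125 123 125 125 124
  125 123 125 125]
 [123 124 125 124 125 125 125 124 122 122 123 124 124 125 124 125 126 124
  125 125 124 125]
 [124 124 126 125 125 124 123 121 112 104 107 116 126 129 127 125 125 125
  125 126 126 124]
 [123 125 126 124 125 125 125 116  93  71  76 110 144 152 144 132 127 124
  125 125 125 124]
 [125 124 124 125 128 137 144 131  89  49  57 108 156 184 182 157 135 126
  125 125 125 124]
 [12
[... 1734 characters left out ...]
38  40  66  62 166  99  73  75  76]
 [ 80  79  78 102 159  78  67  54  57  57  65  67  99 161  85  77  76  79]
 [ 78  78  79  78 150 152  81  63  63  65  65 101 158 120  74  77  80  78]
 [ 78  81  76  74 100 149 147 123 102 103 145 155 148  84  76  77  78  77]
 [ 78  80  80  74  76  96 135 129 138 121 151 125  99  74  78  80  78  77]
 [ 84  79  77  78  78  77  88  98 113  96  99  73  77  77  79  77  77  79]
 [ 79  78  80  79  79  79  79  76  76  76  78  77  79  81  79  78  78  76]
 [ 78  78  77  81  77  80  79  80  80  79  78  79  81  80  79  77  80  79]
 [ 77  77  78  76  78  80  77  81  75  82  78  79  78  77  80  77  79  78]]
(np.float64(409.09748953913896), np.float64(234.1337267840829))
```

Run:
```python
from h import *
t=r.get_state()['tcp_pos']
for k in (.026,.047):
  for z in (.0,.03): 
    print(k,z,[proj('scene',t+[k*np.cos(.186)-s*np.sin(.186),k*np.sin(.186)+s*np.cos(.186),z])[0].round(1) for s in(-.0095,0,.0095)])
im=cv2.imread('pics/scene2.png')
print(im[180:190,222:244].astype(int).sum(2)//3)
```

```text
0.026 0.0 [np.float64(227.4), np.float64(230.4), np.float64(233.3)]
0.026 0.03 [np.float64(226.2), np.float64(229.2), np.float64(232.2)]
0.047 0.0 [np.float64(226.3), np.float64(229.3), np.float64(232.3)]
0.047 0.03 [np.float64(225.1), np.float64(228.2), np.float64(231.2)]
[[183 183 183 184 183 184 182 182 184 184 182 174 168 171 179 181 171 146
  129 124 127 124]
 [177 177 176 177 176 178 181 181 183 184 182 179 173 173 178 183 172 147
  130 126 125 127]
 [158 158 160 158 163 169 173 174 176 176 175 174 166 161 167 171 164 142
  127 124 126 125]
 [133 133 135 137 149 159 164 165 165 165 163 160 151 138 138 139 136 130
  125 124 124 125]
 [125 126 127 128 141 156 163 163 162 162 160 160 150 131 129 130 128 125
  124 125 123 123]
 [125 125 125 127 138 154 164 164 163 163 162 164 152 134 146 153 145 133
  126 125 125 125]
 [126 125 125 129 138 154 165 169 167 166 168 166 150 132 161 184 182 159
  136 126 122 124]
 [125 123 124 126 136 158 170 173 174 173 172 168 141 108 134 183 209 202
  162 131 126 125]
 [125 127 126 127 135 155 173 180 178 175 175 167 133  90 104 157 210 225
  188 139 125 125]
 [124 124 125 125 131 148 178 193 186 171 164 148 115  89 111 156 210 226
  188 139 126 125]]
```

Request:
arm_command:
  plan:
    - {"dx": 0.5,"dy": 0.03,"dz": 0,"wx": 0,"wy": -0.03,"wz": 0.07}
    - {"dx": 0.5,"dy": 0.02,"dz": 0,"wx": 0,"wy": 0,"wz": 0}
    - {"dx": 0.42,"dy": 0,"dz": 0,"wx": 0,"wy": 0,"wz": 0}
    - {"dx": 0,"dy": 0,"dz": 0,"wx": 0,"wy": 0,"wz": 0}

```text
time_s: 4.02
tcp_pos: [0.4689, -0.2856, 0.0262]
eef_rot: [-120.6, 89.5, -20.0]
contact_force: [0.5, 0.1, -1.0]
gripper_width: 0.0526
```

```bash
python3 -c "
from h import *
rel2((.464,-.285,.022),11.2)
im2,d=r.capture('scene'); save('c3',cv2.resize(im2[145:225,190:270],(480,480),interpolation=cv2.INTER_CUBIC))"
```

```text
t 4.02 tcp [ 0.4689 -0.2856  0.0262] psi -169.34 tilt [ 0.0084 -0.003 ] F [ 0.45  0.07 -1.01] M [0.069 0.187 0.006] w 0.0526 j [-10.8  21.8 -29.9   0.1 -37.7  21.4]
shift units [0.21 0.24 0.08] turn units [-0.12 -0.06  0.1 ]
```

View pics/c3.png

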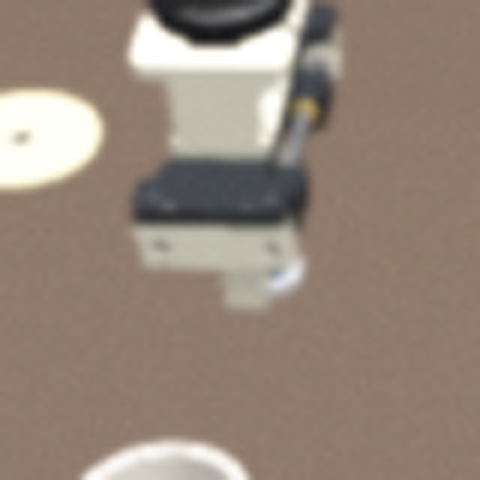

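Request:
arm_command:
  plan:
    - {"dx": 0.2,"dy": 0.24,"dz": 0.08,"wx": 0,"wy": -0.06,"wz": 0.1}
    - {"dx": 0,"dy": 0,"dz": 0,"wx": 0,"wy": 0,"wz": 0}

```text
time_s: 4.23
tcp_pos: [0.464, -0.2849, 0.0226]
eef_rot: [69.8, 90.0, 170.5]
contact_force: [-0.4, -0.6, 0.3]
gripper_width: 0.0526
```

```bash
python3 -c "
from h import *
rel2((.464,-.285,.022),11.2)"
```

```text
t 4.23 tcp [ 0.464  -0.2849  0.0226] psi -169.31 tilt [-0.0008  0.0001] F [-0.42 -0.62  0.3 ] M [-0.012  0.182  0.016] w 0.0526 j [-10.9  22.1 -30.2   0.  -37.8  21.6]
shift units [ 0.03  0.   -0.01] turn units [-0.11  0.   -0.01]
```

Good. Close on the knob.

Request:
arm_command:
  plan:
    - {"dx": 0,"dy": 0,"dz": 0,"wx": 0,"wy": 0,"wz": 0}
    - {"dx": 0,"dy": 0,"dz": 0,"wx": 0,"wy": 0,"wz": 0}
    - {"dx": 0,"dy": 0,"dz": 0,"wx": 0,"wy": 0,"wz": 0}
    - {"dx": 0,"dy": 0,"dz": 0,"wx": 0,"wy": 0,"wz": 0}
    - {"dx": 0,"dy": 0,"dz": 0,"wx": 0,"wy": 0,"wz": 0}
    - {"dx": 0,"dy": 0,"dz": 0,"wx": 0,"wy": 0,"wz": 0}
    - {"dx": 0,"dy": 0,"dz": 0,"wx": 0,"wy": 0,"wz": 0}
    - {"dx": 0,"dy": 0,"dz": 0,"wx": 0,"wy": 0,"wz": 0}
  fingers: 1
  force: 8

```text
time_s: 4.9
tcp_pos: [0.4646, -0.2851, 0.0238]
eef_rot: [-120.5, 89.9, -19.8]
contact_force: [-0.8, 0.8, -0.6]
gripper_width: 0.0112
```

```bash
python3 -c "
from h import *
rel2((.464,-.285,.022),11.2)
im2,d=r.capture('scene'); save('c4',cv2.resize(im2[145:225,190:270],(480,480),interpolation=cv2.INTER_CUBIC))"
```

```text
t 4.9 tcp [ 0.4646 -0.2851  0.0238] psi -169.31 tilt [ 0.0011 -0.0004] F [-0.81  0.79 -0.56] M [0.    0.12  0.031] w 0.0112 j [-10.9  22.  -30.1   0.  -37.8  21.6]
shift units [0.09 0.03 0.01] turn units [-0.11 -0.01  0.01]
```

View pics/c4.png

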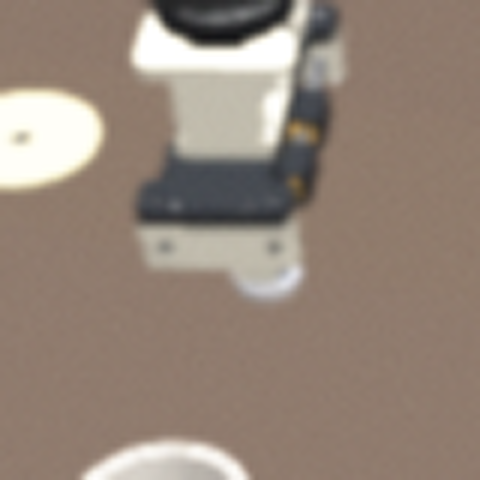

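Request:
arm_command:
  plan:
    - {"dx": -0.4,"dy": 0,"dz": 0,"wx": 0,"wy": 0,"wz": 0}
    - {"dx": -1,"dy": 0,"dz": 0,"wx": 0,"wy": 0,"wz": 0}
    - {"dx": -1,"dy": 0,"dz": 0,"wx": 0,"wy": 0,"wz": 0}
    - {"dx": -1,"dy": 0,"dz": 0,"wx": 0,"wy": 0,"wz": 0}
    - {"dx": -1,"dy": 0,"dz": 0,"wx": 0,"wy": 0,"wz": 0}
    - {"dx": -1,"dy": 0,"dz": 0,"wx": 0,"wy": 0,"wz": 0}
    - {"dx": -1,"dy": 0,"dz": 0,"wx": 0,"wy": 0,"wz": 0}
    - {"dx": 0,"dy": 0,"dz": 0,"wx": 0,"wy": 0,"wz": 0}

```text
time_s: 5.62
tcp_pos: [0.4625, -0.2849, 0.1596]
eef_rot: [75.8, 89.8, 176.5]
contact_force: [1.1, 0.2, -0.7]
gripper_width: 0.0115
```

Request:
arm_command:
  plan:
    - {"dx": 0,"dy": -0.2,"dz": 0.45,"wx": 0,"wy": 0,"wz": 0}
    - {"dx": 0,"dy": -0.4,"dz": 0.9,"wx": 0,"wy": 0,"wz": 0}
    - {"dx": 0,"dy": -0.4,"dz": 0.9,"wx": 0,"wy": 0,"wz": 0}
    - {"dx": 0,"dy": -0.4,"dz": 0.9,"wx": 0,"wy": 0,"wz": 0}
    - {"dx": 0,"dy": -0.4,"dz": 0.9,"wx": 0,"wy": 0,"wz": 0}
    - {"dx": 0,"dy": -0.4,"dz": 0.9,"wx": 0,"wy": 0,"wz": 0}
    - {"dx": 0,"dy": -0.4,"dz": 0.9,"wx": 0,"wy": 0,"wz": 0}
    - {"dx": 0,"dy": -0.4,"dz": 0.9,"wx": 0,"wy": 0,"wz": 0}
    - {"dx": 0,"dy": -0.4,"dz": 0.9,"wx": 0,"wy": 0,"wz": 0}
    - {"dx": 0,"dy": -0.4,"dz": 0.9,"wx": 0,"wy": 0,"wz": 0}
    - {"dx": 0,"dy": -0.4,"dz": 0.9,"wx": 0,"wy": 0,"wz": 0}
    - {"dx": 0,"dy": -0.4,"dz": 0.9,"wx": 0,"wy": 0,"wz": 0}
    - {"dx": 0,"dy": -0.4,"dz": 0.9,"wx": 0,"wy": 0,"wz": 0}
    - {"dx": 0,"dy": -0.4,"dz": 0.9,"wx": 0,"wy": 0,"wz": 0}
    - {"dx": 0,"dy": -0.4,"dz": 0.9,"wx": 0,"wy": 0,"wz": 0}
    - {"dx": 0,"dy": -0.4,"dz": 0.9,"wx": 0,"wy": 0,"wz": 0}
    - {"dx": 0,"dy": 0,"dz": 0,"wx": 0,"wy": 0,"wz": 0}
    - {"dx": 0,"dy": 0,"dz": 0,"wx": 0,"wy": 0,"wz": 0}

```text
time_s: 7.12
tcp_pos: [0.5285, 0.0332, 0.1555]
eef_rot: [79.1, 89.3, 179.6]
contact_force: [0.5, -0.1, -0.6]
gripper_width: 0.0113
```

```bash
python3 -c "
from h import *
rel2((.539,.034,.125),11.2)
im2,d=r.capture('scene'); save('c5',cv2.resize(im2[140:250,270:380],(550,550),interpolation=cv2.INTER_CUBIC))"
```

```text
t 7.12 tcp [0.5285 0.0332 0.1555] psi -169.51 tilt [-0.0121  0.0001] F [ 0.53 -0.12 -0.56] M [-0.056  0.159 -0.007] w 0.0113 j [ 24.6  11.4 -23.5  -0.4 -55.8 -13.9]
shift units [ 1.52 -0.54 -0.06] turn units [-0.15  0.03 -0.15]
```

View pics/c5.png

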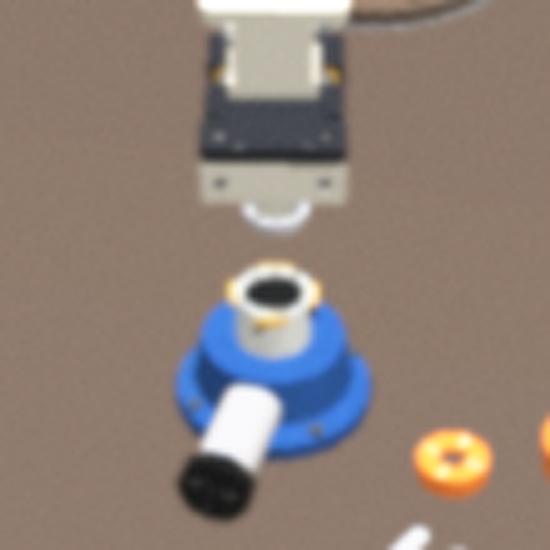

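Request:
arm_command:
  plan:
    - {"dx": 0.5,"dy": -0.27,"dz": -0.03,"wx": -0.1,"wy": 0.03,"wz": -0.15}
    - {"dx": 0.5,"dy": -0.27,"dz": -0.03,"wx": 0,"wy": 0,"wz": 0}
    - {"dx": 0.5,"dy": 0,"dz": 0,"wx": 0,"wy": 0,"wz": 0}
    - {"dx": 0,"dy": 0,"dz": 0,"wx": 0,"wy": 0,"wz": 0}

```text
time_s: 7.5
tcp_pos: [0.5385, 0.0326, 0.1236]
eef_rot: [66.3, 90.0, 167.2]
contact_force: [-0.3, 0.5, -1.5]
gripper_width: 0.0116
```

```bash
python3 -c "
from h import *
rel2((.539,.034,.125),11.2)
im,d=r.capture('top'); im2,d=r.capture('scene'); a=cv2.resize(im2[170:230,295:355],(390,390),interpolation=cv2.INTER_CUBIC)
b=cv2.resize(im[183:243,285:345],(390,390),interpolation=cv2.INTER_CUBIC)
save('c6',np.hstack([a,b]))"
```

```text
t 7.5 tcp [0.5385 0.0326 0.1236] psi -169.15 tilt [-0.0004  0.0001] F [-0.27  0.5  -1.46] M [-0.056  0.232  0.003] w 0.0116 j [ 24.3  13.9 -25.2  -0.  -51.  -13.4]
shift units [-0.07 -0.04  0.06] turn units [-0.08  0.   -0.  ]
```

View pics/c6.png

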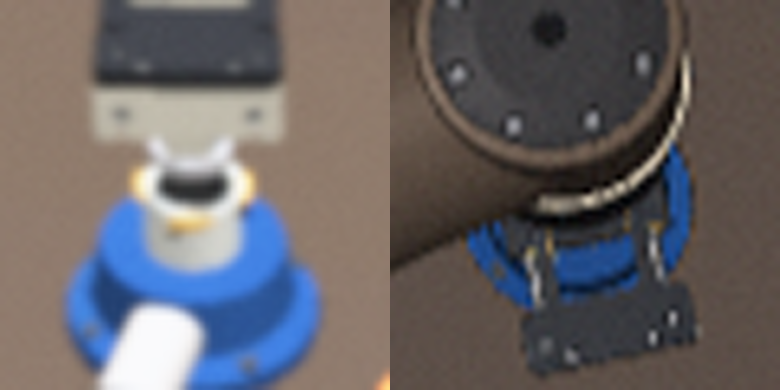

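Request:
arm_command:
  plan:
    - {"dx": 0.3,"dy": -0.04,"dz": 0.06,"wx": 0,"wy": 0,"wz": 0}
    - {"dx": 0.25,"dy": 0,"dz": 0,"wx": 0,"wy": 0,"wz": 0}
    - {"dx": 0,"dy": 0,"dz": 0,"wx": 0,"wy": 0,"wz": 0}

```text
time_s: 7.85
tcp_pos: [0.5406, 0.0338, 0.1143]
eef_rot: [-88.7, 89.8, 12.1]
contact_force: [-0.8, -0.0, -0.1]
gripper_width: 0.0114
```

```bash
python3 -c "
from h import *
rel2((.539,.034,.103),11.2)
im2,d=r.capture('scene'); a=cv2.resize(im2[170:230,295:355],(600,600),interpolation=cv2.INTER_CUBIC)
save('c7',a)"
```

```text
t 7.85 tcp [0.5406 0.0338 0.1143] psi -169.18 tilt [0.0029 0.0006] F [-0.8  -0.01 -0.13] M [0.016 0.148 0.04 ] w 0.0114 j [ 24.3  14.6 -25.7   0.  -49.6 -13.6]
shift units [0.57 0.08 0.02] turn units [-0.08  0.    0.04]
```

View pics/c7.png

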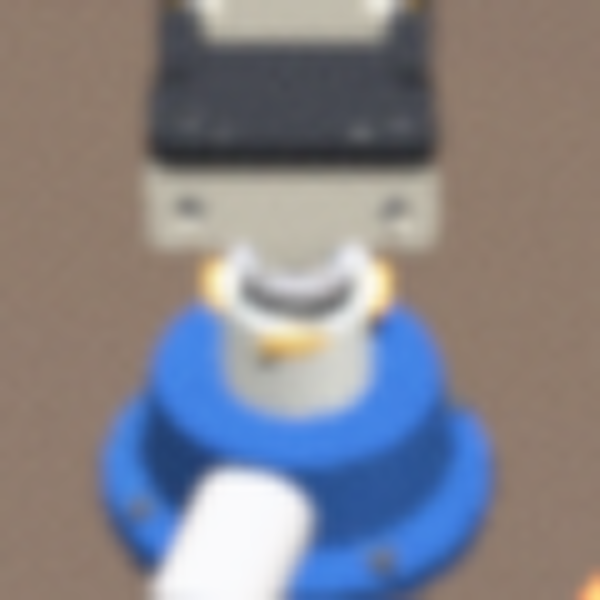

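Request:
arm_command:
  plan:
    - {"dx": 0.12,"dy": 0.06,"dz": 0.01,"wx": 0,"wy": 0,"wz": 0.04}
    - {"dx": 0.12,"dy": 0,"dz": 0,"wx": 0,"wy": 0,"wz": 0}
    - {"dx": 0.1,"dy": 0,"dz": 0,"wx": 0,"wy": 0,"wz": 0}

```text
time_s: 8.15
tcp_pos: [0.5399, 0.034, 0.1082]
eef_rot: [-81.6, 89.9, 19.2]
contact_force: [-0.5, 0.2, 0.2]
gripper_width: 0.0112
```

```bash
python3 -c "
from h import *
rel2((.539,.034,.103),11.2)"
```

```text
t 8.15 tcp [0.5399 0.034  0.1082] psi -169.16 tilt [0.0011 0.0004] F [-0.45  0.22  0.24] M [0.02  0.119 0.006] w 0.0112 j [ 24.4  15.  -26.1   0.  -48.9 -13.5]
shift units [0.26 0.05 0.01] turn units [-0.08  0.    0.01]
```

Request:
arm_command:
  plan:
    - {"dx": 0.1,"dy": 0.04,"dz": 0,"wx": 0,"wy": 0,"wz": 0}
    - {"dx": 0.08,"dy": 0,"dz": 0,"wx": 0,"wy": 0,"wz": 0}

```text
time_s: 8.32
tcp_pos: [0.5391, 0.0339, 0.1043]
eef_rot: [-80.3, 89.9, 20.6]
contact_force: [-0.4, -0.7, -1.7]
gripper_width: 0.0115
```

Request:
arm_command:
  plan:
    - {"dx": 0.08,"dy": 0,"dz": 0,"wx": 0,"wy": 0,"wz": 0}

```text
time_s: 8.4
tcp_pos: [0.5391, 0.0339, 0.1026]
eef_rot: [-81.2, 89.9, 19.7]
contact_force: [0.2, 0.3, 2.1]
gripper_width: 0.0115
```

```bash
python3 -c "
from h import *
rel2((.539,.034,.103),11.2)"
```

```text
t 8.4 tcp [0.5391 0.0339 0.1026] psi -169.15 tilt [0.0013 0.0005] F [0.21 0.31 2.12] M [ 0.064  0.346 -0.007] w 0.0115 j [ 24.4  15.3 -26.5   0.  -48.1 -13.6]
shift units [-0.02  0.    0.01] turn units [-0.08  0.    0.02]
```

```bash
python3 -c "
from h import *
im2,d=r.capture('scene'); a=cv2.resize(im2[170:230,295:355],(600,600),interpolation=cv2.INTER_CUBIC)
save('c8',a)
rel2((.539,.034,.103),11.2)"
```

```text
t 8.45 tcp [0.539  0.0339 0.1024] psi -169.15 tilt [0.0013 0.0004] F [-1.03 -0.53  2.95] M [ 0.085  0.382 -0.   ] w 0.0117 j [ 24.4  15.3 -26.5   0.  -48.  -13.6]
shift units [-0.03  0.    0.01] turn units [-0.08  0.    0.02]
```

View pics/c8.png

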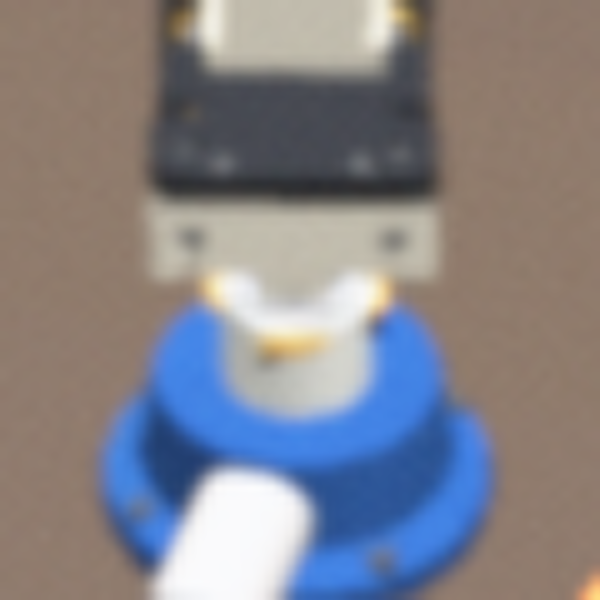

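Request:
arm_command:
  plan:
    - {"dx": 0,"dy": 0,"dz": 0,"wx": 0,"wy": 0,"wz": 0}
    - {"dx": 0,"dy": 0,"dz": 0,"wx": 0,"wy": 0,"wz": 0}
    - {"dx": 0,"dy": 0,"dz": 0,"wx": 0,"wy": 0,"wz": 0}
    - {"dx": 0,"dy": 0,"dz": 0,"wx": 0,"wy": 0,"wz": 0}
    - {"dx": -0.5,"dy": 0,"dz": 0,"wx": 0,"wy": 0,"wz": 0}
    - {"dx": -1,"dy": 0,"dz": 0,"wx": 0,"wy": 0,"wz": 0}
    - {"dx": -1,"dy": 0,"dz": 0,"wx": 0,"wy": 0,"wz": 0}
    - {"dx": 0,"dy": 0,"dz": 0,"wx": 0,"wy": 0,"wz": 0}
  fingers: -0.65

```text
time_s: 9.12
tcp_pos: [0.5388, 0.0335, 0.1555]
eef_rot: [143.4, 89.9, -115.8]
contact_force: [0.3, 0.6, 0.6]
gripper_width: 0.0593
```

```bash
python3 -c "
from h import *
im2,d=r.capture('scene'); a=cv2.resize(im2[170:230,295:355],(600,600),interpolation=cv2.INTER_CUBIC)
save('c9',a)
rel2((.5605,.236,.06),11.2)"
```

```text
t 9.17 tcp [0.5381 0.0335 0.1541] psi -169.15 tilt [-0.0017 -0.001 ] F [-0.37 -0.53 -0.68] M [-0.019  0.026 -0.044] w 0.0634 j [ 24.4  12.  -23.    0.  -55.1 -13.6]
shift units [ 4.69 -3.01  9.74] turn units [-0.08 -0.01 -0.02]
```

View pics/c9.png

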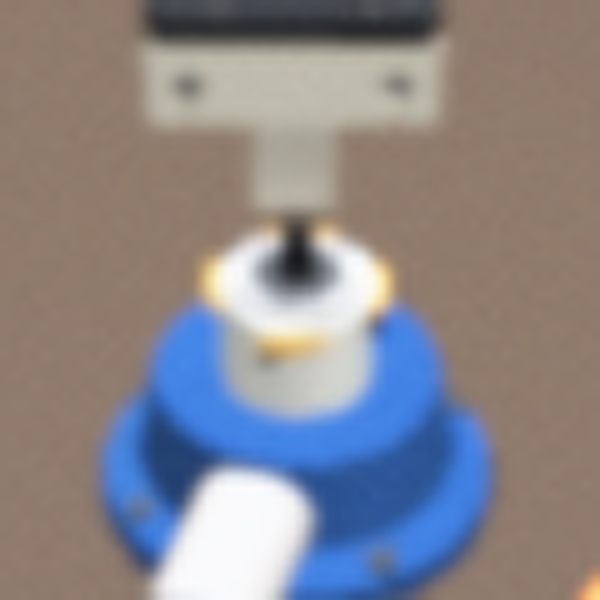

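Request:
arm_command:
  plan:
    - {"dx": 0,"dy": -0.27,"dz": 0.88,"wx": 0,"wy": 0,"wz": 0}
    - {"dx": 0,"dy": -0.27,"dz": 0.88,"wx": 0,"wy": 0,"wz": 0}
    - {"dx": 0,"dy": -0.27,"dz": 0.88,"wx": 0,"wy": 0,"wz": 0}
    - {"dx": 0,"dy": -0.27,"dz": 0.88,"wx": 0,"wy": 0,"wz": 0}
    - {"dx": 0.3,"dy": -0.27,"dz": 0.88,"wx": 0,"wy": 0,"wz": 0}
    - {"dx": 0.5,"dy": -0.27,"dz": 0.88,"wx": 0,"wy": 0,"wz": 0}
    - {"dx": 0.5,"dy": -0.27,"dz": 0.88,"wx": 0,"wy": 0,"wz": 0}
    - {"dx": 0.5,"dy": -0.27,"dz": 0.88,"wx": 0,"wy": 0,"wz": 0}
    - {"dx": 0.5,"dy": -0.27,"dz": 0.88,"wx": 0,"wy": 0,"wz": 0}
    - {"dx": 0.5,"dy": -0.27,"dz": 0.88,"wx": 0,"wy": 0,"wz": 0}
    - {"dx": 0.5,"dy": -0.27,"dz": 0.88,"wx": 0,"wy": 0,"wz": 0}
    - {"dx": 0,"dy": 0,"dz": 0,"wx": 0,"wy": 0,"wz": 0}
    - {"dx": 0,"dy": 0,"dz": 0,"wx": 0,"wy": 0,"wz": 0}
  fingers: -0.8

```text
time_s: 10.25
tcp_pos: [0.5605, 0.2446, 0.0866]
eef_rot: [-44.7, 90.0, 56.0]
contact_force: [0.3, -0.9, -0.5]
gripper_width: 0.079
```

```bash
python3 -c "
from h import *
im2,d=r.capture('scene'); a=cv2.resize(im2[180:260,350:430],(560,560),interpolation=cv2.INTER_CUBIC)
save('c10',a)
rel2((.5605,.236,.06),11.2)"
```

```text
t 10.3 tcp [0.5605 0.2444 0.0865] psi -169.35 tilt [0.0002 0.0005] F [-0.33  0.55  0.39] M [ 0.05   0.059 -0.006] w 0.0786 j [ 41.8  22.3 -18.3  -0.  -49.4 -31.2]
shift units [ 1.32  0.08 -0.42] turn units [-0.12  0.01  0.  ]
```

View pics/c10.png

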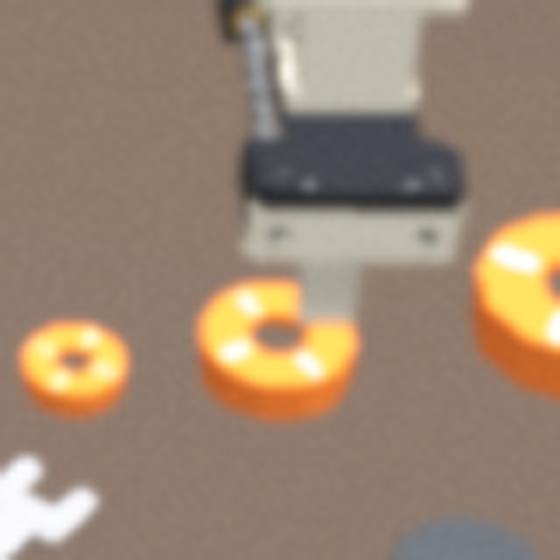

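Request:
arm_command:
  plan:
    - {"dx": 0.4,"dy": 0.04,"dz": -0.21,"wx": -0.15,"wy": 0,"wz": 0}
    - {"dx": 0.4,"dy": 0.04,"dz": -0.21,"wx": 0,"wy": 0,"wz": 0}
    - {"dx": 0.4,"dy": 0,"dz": 0,"wx": 0,"wy": 0,"wz": 0}
    - {"dx": 0,"dy": 0,"dz": 0,"wx": 0,"wy": 0,"wz": 0}

```text
time_s: 10.63
tcp_pos: [0.5606, 0.2338, 0.061]
eef_rot: [-46.0, 89.9, 55.4]
contact_force: [-0.3, -0.4, -0.3]
gripper_width: 0.0789
```

```bash
python3 -c "
from h import *
im,d=r.capture('top');im2,d=r.capture('scene'); a=cv2.resize(im2[190:250,360:420],(390,390),interpolation=cv2.INTER_CUBIC)
b=cv2.resize(im[180:240,223:283],(390,390),interpolation=cv2.INTER_CUBIC)
save('c11',np.hstack([a,b]))
rel2((.5605,.236,.014),11.2)"
```

```text
t 10.73 tcp [0.5613 0.2343 0.0624] psi -168.64 tilt [0.0022 0.0018] F [0.18 0.03 0.72] M [-0.02   0.104 -0.052] w 0.0786 j [ 41.   23.6 -20.1   0.  -46.1 -29.7]
shift units [2.42 0.03 0.09] turn units [0.03 0.02 0.03]
```

View pics/c11.png

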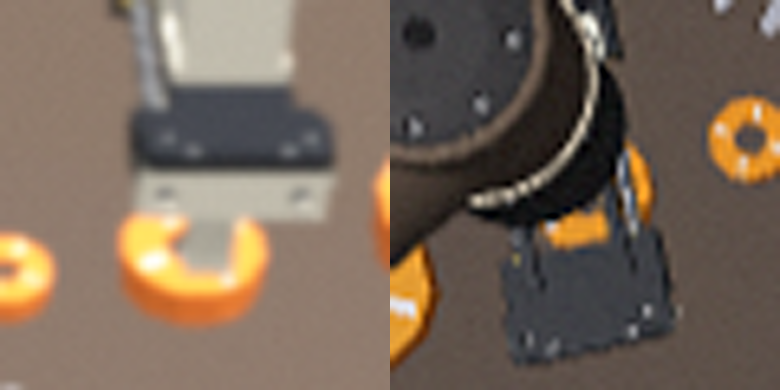

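Run:
```python
from h import *
t=r.get_state()['tcp_pos']; p=np.radians(11.3)
for k in (.04,.06):
  for z in (-.011,.03): 
    print(k,z,[np.round((proj('scene',t+[k*np.cos(p)-s*np.sin(p),k*np.sin(p)+s*np.cos(p),z])[0]-360+.5)*6.5,0) for s in(-.0095,0,.0095)])
for y in (.234,.236,.238): print([np.round((proj('scene',(.5605,y,z))[0]-360+.5)*6.5) for z in (0,.02)])
```

```text
0.04 -0.011 [np.float64(182.0), np.float64(204.0), np.float64(225.0)]
0.04 0.03 [np.float64(190.0), np.float64(212.0), np.float64(234.0)]
0.06 -0.011 [np.float64(187.0), np.float64(208.0), np.float64(230.0)]
0.06 0.03 [np.float64(195.0), np.float64(217.0), np.float64(239.0)]
[np.float64(184.0), np.float64(188.0)]
[np.float64(189.0), np.float64(192.0)]
[np.float64(193.0), np.float64(197.0)]
```

Request:
arm_command:
  plan:
    - {"dx": 0.5,"dy": 0.02,"dz": 0.09,"wx": 0,"wy": 0.02,"wz": 0.03}
    - {"dx": 0.5,"dy": 0,"dz": 0,"wx": 0,"wy": 0,"wz": 0}
    - {"dx": 0,"dy": 0,"dz": 0,"wx": 0,"wy": 0,"wz": 0}

```text
time_s: 10.98
tcp_pos: [0.5615, 0.2363, 0.0421]
eef_rot: [-69.6, 89.8, 31.8]
contact_force: [-0.0, 0.1, -0.8]
gripper_width: 0.079
```

```bash
python3 -c "
from h import *
rel2((.5605,.236,.014),11.2)"
```

```text
t 10.98 tcp [0.5615 0.2363 0.0421] psi -168.69 tilt [0.0024 0.0015] F [-0.01  0.06 -0.81] M [-0.069  0.21   0.038] w 0.079 j [ 41.2  25.2 -21.    0.  -43.7 -29.9]
shift units [ 1.41  0.06 -0.  ] turn units [0.02 0.01 0.03]
```

Request:
arm_command:
  plan:
    - {"dx": 0.5,"dy": 0.05,"dz": 0,"wx": 0,"wy": 0.02,"wz": 0.03}
    - {"dx": 0.5,"dy": 0,"dz": 0,"wx": 0,"wy": 0,"wz": 0.02}
    - {"dx": 0.3,"dy": 0,"dz": 0,"wx": 0,"wy": 0,"wz": 0}
    - {"dx": 0,"dy": 0,"dz": 0,"wx": 0,"wy": 0,"wz": 0}

```text
time_s: 11.32
tcp_pos: [0.5602, 0.2361, 0.0128]
eef_rot: [115.4, 89.8, -143.2]
contact_force: [-0.4, -0.8, -0.5]
gripper_width: 0.0791
```

```bash
python3 -c "
from h import *
rel2((.5605,.236,.014),11.2)"
```

```text
t 11.32 tcp [0.5602 0.2361 0.0128] psi -168.68 tilt [-0.0021 -0.0016] F [-0.44 -0.85 -0.46] M [ 0.003  0.108 -0.023] w 0.0791 j [ 41.2  27.4 -22.1  -0.  -40.6 -29.9]
shift units [-0.06 -0.01 -0.01] turn units [ 0.03 -0.01 -0.03]
```

Request:
arm_command:
  plan:
    - {"dx": 0,"dy": 0,"dz": 0,"wx": 0,"wy": 0,"wz": 0}
    - {"dx": 0,"dy": 0,"dz": 0,"wx": 0,"wy": 0,"wz": 0}
    - {"dx": 0,"dy": 0,"dz": 0,"wx": 0,"wy": 0,"wz": 0}
    - {"dx": 0,"dy": 0,"dz": 0,"wx": 0,"wy": 0,"wz": 0}
    - {"dx": 0,"dy": 0,"dz": 0,"wx": 0,"wy": 0,"wz": 0}
    - {"dx": 0,"dy": 0,"dz": 0,"wx": 0,"wy": 0,"wz": 0}
  fingers: 1
  force: 20

```text
time_s: 11.82
tcp_pos: [0.5603, 0.2362, 0.0126]
eef_rot: [118.5, 89.8, -140.2]
contact_force: [0.6, 0.6, -0.1]
gripper_width: 0.0624
```

```bash
python3 -c "
from h import *
rel2((.5605,.236,.014),11.2)"
```

```text
t 11.82 tcp [0.5603 0.2362 0.0126] psi -168.66 tilt [-0.0024 -0.002 ] F [ 0.61  0.56 -0.09] M [0.07  0.098 0.013] w 0.0624 j [ 41.2  27.5 -22.1  -0.  -40.6 -29.9]
shift units [-0.07 -0.01 -0.01] turn units [ 0.03 -0.02 -0.03]
```

Request:
arm_command:
  plan:
    - {"dx": -0.4,"dy": 0,"dz": 0,"wx": 0,"wy": 0,"wz": 0}
    - {"dx": -1,"dy": 0,"dz": 0,"wx": 0,"wy": 0,"wz": 0}
    - {"dx": -1,"dy": 0,"dz": 0,"wx": 0,"wy": 0,"wz": 0}
    - {"dx": -1,"dy": 0,"dz": 0,"wx": 0,"wy": 0,"wz": 0}
    - {"dx": -1,"dy": 0,"dz": 0,"wx": 0,"wy": 0,"wz": 0}
    - {"dx": -1,"dy": 0,"dz": 0,"wx": 0,"wy": 0,"wz": 0}
    - {"dx": -1,"dy": 0,"dz": 0,"wx": 0,"wy": 0,"wz": 0}
    - {"dx": -0.8,"dy": 0,"dz": 0,"wx": 0,"wy": 0,"wz": 0}
    - {"dx": 0,"dy": 0,"dz": 0,"wx": 0,"wy": 0,"wz": 0}

```text
time_s: 12.57
tcp_pos: [0.56, 0.2354, 0.1683]
eef_rot: [129.0, 89.8, -129.7]
contact_force: [1.0, 0.7, -0.2]
gripper_width: 0.0625
```

Request:
arm_command:
  plan:
    - {"dx": 0,"dy": 0.15,"dz": -0.44,"wx": 0,"wy": 0,"wz": 0}
    - {"dx": 0,"dy": 0.28,"dz": -0.88,"wx": 0,"wy": 0,"wz": 0}
    - {"dx": 0,"dy": 0.28,"dz": -0.88,"wx": 0,"wy": 0,"wz": 0}
    - {"dx": 0,"dy": 0.28,"dz": -0.88,"wx": 0,"wy": 0,"wz": 0}
    - {"dx": 0,"dy": 0.28,"dz": -0.88,"wx": 0,"wy": 0,"wz": 0}
    - {"dx": 0,"dy": 0.28,"dz": -0.88,"wx": 0,"wy": 0,"wz": 0}
    - {"dx": 0,"dy": 0.28,"dz": -0.88,"wx": 0,"wy": 0,"wz": 0}
    - {"dx": 0,"dy": 0.28,"dz": -0.88,"wx": 0,"wy": 0,"wz": 0}
    - {"dx": 0,"dy": 0.28,"dz": -0.88,"wx": 0,"wy": 0,"wz": 0}
    - {"dx": 0,"dy": 0.28,"dz": -0.88,"wx": 0,"wy": 0,"wz": 0}
    - {"dx": 0,"dy": 0.28,"dz": -0.88,"wx": 0,"wy": 0,"wz": 0}
    - {"dx": 0,"dy": 0,"dz": 0,"wx": -0.75,"wy": 0,"wz": 0}
    - {"dx": 0,"dy": 0,"dz": 0,"wx": -0.75,"wy": 0,"wz": 0}
    - {"dx": 0,"dy": 0,"dz": 0,"wx": -0.75,"wy": 0,"wz": 0}
    - {"dx": 0,"dy": 0,"dz": 0,"wx": -0.75,"wy": 0,"wz": 0}
    - {"dx": 0,"dy": 0,"dz": 0,"wx": 0,"wy": 0,"wz": 0}

```text
time_s: 13.9
tcp_pos: [0.5196, 0.0089, 0.1598]
eef_rot: [84.5, 88.7, -160.5]
contact_force: [-0.0, 0.0, -1.1]
gripper_width: 0.0625
```

```bash
python3 -c "
from h import *
im2,d=r.capture('scene'); a=cv2.resize(im2[150:230,285:365],(560,560),interpolation=cv2.INTER_CUBIC)
save('c12',a)
rel2((.539,.034,.130),25.2)"
```

```text
t 13.95 tcp [0.5194 0.0089 0.1597] psi -155.17 tilt [-0.0223 -0.0078] F [-0.18  0.02 -1.19] M [-0.06   0.17  -0.017] w 0.0624 j [ 22.6  10.6 -24.1  -0.1 -56.7   2.3]
shift units [ 1.45 -1.45  0.72] turn units [-0.08  0.03 -0.29]
```

View pics/c12.png

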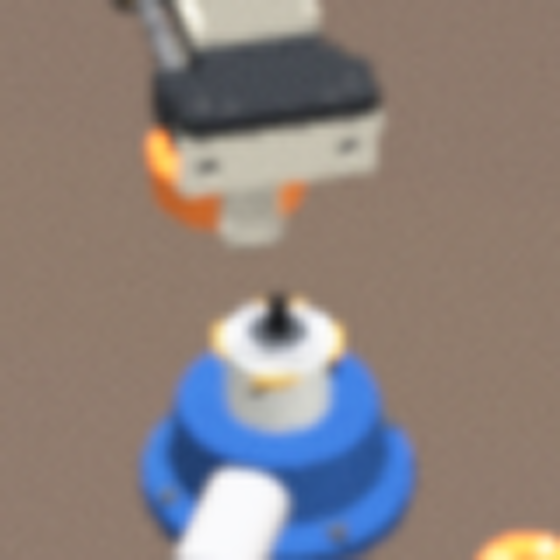

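Request:
arm_command:
  plan:
    - {"dx": 0,"dy": -0.72,"dz": 0.36,"wx": -0.05,"wy": 0.03,"wz": -0.28}
    - {"dx": 0,"dy": -0.72,"dz": 0.36,"wx": 0,"wy": 0,"wz": 0}
    - {"dx": 0,"dy": 0,"dz": 0,"wx": 0,"wy": 0,"wz": 0}

```text
time_s: 14.2
tcp_pos: [0.5396, 0.0334, 0.1587]
eef_rot: [99.8, 90.0, -145.6]
contact_force: [1.0, -0.8, 0.5]
gripper_width: 0.0623
```

```bash
python3 -c "
from h import *
rel2((.539,.034,.130),25.2)"
```

```text
t 14.2 tcp [0.5396 0.0334 0.1587] psi -155.41 tilt [-0.0005 -0.0003] F [ 1.01 -0.77  0.51] M [-0.007 -0.027  0.052] w 0.0623 j [ 24.3  11.8 -22.6   0.  -55.6   0.3]
shift units [1.44 0.01 0.04] turn units [-0.13 -0.   -0.01]
```

Request:
arm_command:
  plan:
    - {"dx": 0.5,"dy": 0.01,"dz": 0.04,"wx": -0.1,"wy": 0,"wz": 0}
    - {"dx": 0.5,"dy": 0,"dz": 0,"wx": 0,"wy": 0,"wz": 0}
    - {"dx": 0.4,"dy": 0,"dz": 0,"wx": 0,"wy": 0,"wz": 0}
    - {"dx": 0,"dy": 0,"dz": 0,"wx": 0,"wy": 0,"wz": 0}

```text
time_s: 14.53
tcp_pos: [0.5397, 0.036, 0.127]
eef_rot: [83.2, 89.9, -161.7]
contact_force: [-1.0, 0.3, -0.8]
gripper_width: 0.0623
```

```bash
python3 -c "
from h import *
im2,d=r.capture('scene'); a=cv2.resize(im2[170:230,295:355],(600,600),interpolation=cv2.INTER_CUBIC)
save('c13',a); save('scene13',im2)
rel2((.539,.034,.0966),25.2)"
```

```text
t 14.58 tcp [0.5398 0.036  0.1276] psi -154.93 tilt [-0.0013 -0.0007] F [-0.37  1.16  0.08] M [-0.017  0.175  0.028] w 0.0622 j [ 24.6  13.8 -24.7   0.  -51.6   0.5]
shift units [ 1.55  0.08 -0.07] turn units [-0.03 -0.   -0.02]
```

View pics/c13.png

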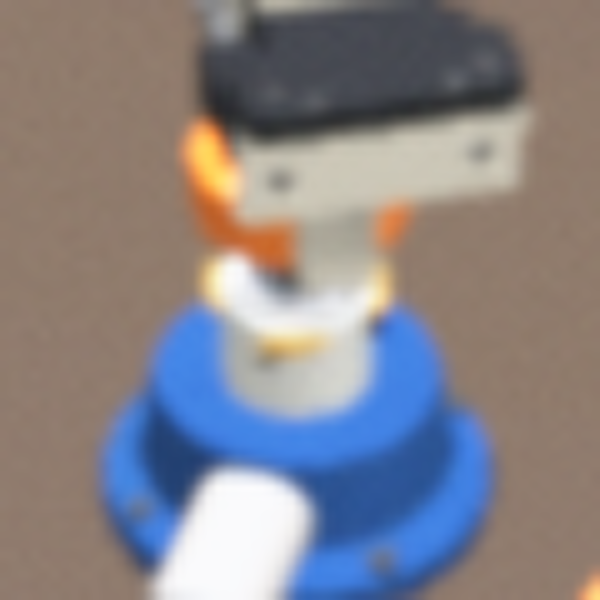

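Run:
```python
from h import *
im=cv2.imread('pics/scene13.png')[:,:,::-1].astype(int)
o=(im[...,0]-im[...,2])
for v in range(181,201): print(v,o[v,311:340])
w=im.min(2)
for v in (200,202,204,206,208): print(v,w[v,312:338])
```

```text
181 [ 36  36  41  50  55  28   1  -3  -6  -8  -9 -10  -8  -8  -6  -6  -5  -6
  -5  -5  -4  -3  -4   0   0   2   3   5   7]
182 [ 36  37  54  99 127  95  26   1   0  -5  -6  -4  -4  -5  -3  -2  -1   3
   2   4   4   5   7  10  12  13  14  14  16]
183 [ 37  41  80 141 164 166  71  11   8   5   2   1   4   4   5   7  10  12
  13  14  14  15  16  18  19  20  19  20  20]
184 [ 36  48 107 153 161 172 117  26  16  13  12  12  13  14  15  16  18  20
  19  18  19  19  20  19  20  21  19  20  20]
185 [ 37  49 115 158 162 169 146  57  24  19  20  19  18  19  19  19  21  21
  21  20  20  20  21  20  20  20  20  21  20]
186 [ 35  46  99 163 165 164 155  99  36  22  20  18  17  21  20  19  22  21
  21  21  21  20  22  19  20  21  20  20  21]
187 [ 37  42  82 158 174 160 139 102  48  21  17  13  15  18  19  21  20  21
  21  20  20  20  20  20  21  20  21  20  20]
188 [ 37  41  71 137 181 164 126  92  47  21  17  13  13  16  20  21  20  20
  19  20  20  21  23  23  23  22  22  21  22]
189 [ 36  41  65 115 165 173 136  92  43  20  18  17  19  19  20  21  21  21
  20  20  20  24  31  39  41  31  26  2
[... 1185 characters left out ...]
0  24  32  35  36  35]
200 [ 33  23  -7 -39 -17  34  29   2  -3  -4  -6  -8  -9  -7  -7  -7  -4  -4
  -2   1  16  64  55 -19 -21  11  29  35  35]
200 [118 127 128 157 172 198 228 232 230 221 205 190 195 207 216 227 232 232
 235 225 173 157 144 127 124 112]
202 [106  85  72  79 106 149 179 203 228 235 236 233 230 228 227 229 233 230
 212 176 120  82  72  79  98 124]
204 [ 76  69  69  76 100 140 165 166 154 131 117 123 130 135 148 174 195 204
 204 177 124  78  66  67  72  90]
206 [ 69  68  66  72  95 137 166 167 154 139 147 165 175 183 192 199 205 206
 206 180 126  80  68  66  68  72]
208 [ 68  66  66  67  79 116 154 171 173 175 177 184 187 192 198 202 206 207
 196 159 105  73  67  66  65  69]
```

Request:
arm_command:
  plan:
    - {"dx": 0.4,"dy": 0.08,"dz": -0.07,"wx": 0,"wy": 0,"wz": -0.02}
    - {"dx": 0.4,"dy": 0,"dz": 0,"wx": 0,"wy": 0,"wz": 0}
    - {"dx": 0.2,"dy": 0,"dz": 0,"wx": 0,"wy": 0,"wz": 0}
    - {"dx": 0,"dy": 0,"dz": 0,"wx": 0,"wy": 0,"wz": 0}

```text
time_s: 14.92
tcp_pos: [0.5387, 0.0335, 0.1054]
eef_rot: [122.8, 90.0, -122.2]
contact_force: [-0.2, -0.3, -0.3]
gripper_width: 0.0624
```

```bash
python3 -c "
from h import *
rel2((.539,.034,.0926),25.2)"
```

```text
t 14.92 tcp [0.5387 0.0335 0.1054] psi -154.96 tilt [-0.0002 -0.0003] F [-0.17 -0.26 -0.33] M [-0.037  0.19   0.023] w 0.0624 j [ 24.4  15.2 -26.3   0.  -48.5   0.7]
shift units [ 0.64 -0.02  0.02] turn units [-0.03 -0.   -0.  ]
```

Request:
arm_command:
  plan:
    - {"dx": 0.15,"dy": -0.02,"dz": 0.02,"wx": 0,"wy": 0,"wz": 0}
    - {"dx": 0.15,"dy": 0,"dz": 0,"wx": 0,"wy": 0,"wz": 0}
    - {"dx": 0.1,"dy": 0,"dz": 0,"wx": 0,"wy": 0,"wz": 0}
    - {"dx": 0.1,"dy": 0,"dz": 0,"wx": 0,"wy": 0,"wz": 0}

```text
time_s: 15.25
tcp_pos: [0.5394, 0.034, 0.095]
eef_rot: [-120.3, 89.9, -5.2]
contact_force: [0.5, 1.0, -1.4]
gripper_width: 0.0621
```

```bash
python3 -c "
from h import *
rel2((.539,.034,.0926),25.2)"
```

```text
t 15.25 tcp [0.5394 0.034  0.095 ] psi -154.97 tilt [ 0.0009 -0.0001] F [ 0.49  0.98 -1.44] M [ 0.023  0.15  -0.009] w 0.0621 j [ 24.4  15.9 -26.9   0.  -47.1   0.6]
shift units [0.12 0.02 0.01] turn units [-0.04 -0.01  0.01]
```

Underside about 82 mm; now feel past the lugs (stop would show at TCP 0.0926).

Request:
arm_command:
  plan:
    - {"dx": 0.08,"dy": 0,"dz": 0,"wx": 0,"wy": 0,"wz": 0}
    - {"dx": 0.08,"dy": 0,"dz": 0,"wx": 0,"wy": 0,"wz": 0}

```text
time_s: 15.42
tcp_pos: [0.5398, 0.0339, 0.093]
eef_rot: [-139.6, 89.9, -24.5]
contact_force: [-5.1, 0.2, 15.5]
gripper_width: 0.0625
```

Request:
arm_command:
  plan:
    - {"dx": 0.07,"dy": 0,"dz": 0,"wx": 0,"wy": 0,"wz": 0}

```text
time_s: 15.5
tcp_pos: [0.54, 0.0338, 0.0928]
eef_rot: [-146.1, 89.9, -31.0]
contact_force: [-6.0, -0.2, 14.6]
gripper_width: 0.0623
```

```bash
python3 -c "
from h import *
rel2((.539,.034,.0846),25.2)"
```

```text
t 15.5 tcp [0.54   0.0338 0.0928] psi -154.88 tilt [ 0.002  -0.0012] F [-6.03 -0.17 14.63] M [ 0.205  2.646 -0.025] w 0.0623 j [ 24.4  16.1 -27.1   0.2 -46.7   0.6]
shift units [0.41 0.04 0.03] turn units [-0.02 -0.02  0.02]
```

Request:
arm_command:
  plan:
    - {"dx": -0.12,"dy": 0,"dz": 0,"wx": 0,"wy": 0,"wz": 0}
    - {"dx": 0,"dy": 0,"dz": 0,"wx": 0,"wy": 0,"wz": 0}

```text
time_s: 15.67
tcp_pos: [0.5403, 0.0339, 0.0961]
eef_rot: [-130.2, 89.8, -15.0]
contact_force: [0.5, 1.5, -1.6]
gripper_width: 0.0622
```

```bash
python3 -c "
from h import *
rel2((.539,.034,.0926),25.2)
im,d=r.capture('top');im2,d=r.capture('scene'); a=cv2.resize(im2[175:215,305:345],(400,400),interpolation=cv2.INTER_CUBIC)
b=cv2.resize(im[193:233,295:335],(400,400),interpolation=cv2.INTER_CUBIC)
save('c14',np.hstack([a,b]));save('scene14',im2)
o=im2[...,0].astype(int)-im2[...,2]
for v in range(190,206): print(v,o[v,311:340])"
```

```text
t 15.67 tcp [0.5403 0.0339 0.0961] psi -154.86 tilt [ 0.0033 -0.0009] F [ 0.5   1.47 -1.58] M [-0.039  0.114 -0.025] w 0.0622 j [ 24.4  15.9 -26.9   0.2 -47.1   0.6]
shift units [0.17 0.06 0.03] turn units [-0.01 -0.03  0.03]
190 [37 40 59 80 74 25  0 -4 -7 -9 -9 -9 -9 -8 -8 -6 -6 -8 -5 -4 -4 -3 -1  0
  0  4  3  6 10]
191 [ 37  54 107 150 157  75   9   6  -1  -4  -6  -6  -5  -5  -4  -1   0   0
   2   2   3   6   8  11  12  13  13  15  18]
192 [ 37  69 137 160 174 121  24  12   7   1   1   2   4   5   6  10  10  12
  14  13  15  15  17  19  20  19  19  20  19]
193 [ 38  72 145 162 172 152  49  20  15  12  11  11  14  14  16  18  19  19
  19  19  19  19  20  21  21  20  21  21  20]
194 [ 36  66 142 165 168 164  97  33  20  20  19  19  19  19  19  20  20  19
  21  21  20  20  20  20  21  20  21  20  19]
195 [ 36  57 135 170 163 152 115  52  22  18  19  19  20  21  20  21  21  20
  20  21  20  20  20  20  21  21  20  21  20]
196 [ 36  49 110 173 163 128  93  52  22  18  13  12  16  19  21  21  21  20
  21  21  20  19  20  21  21  20  21  21  21]
197 [ 36  45  89 162 168 120  79  49  23  
[... 484 characters left out ...]
15 100 101 111 110  79  37  22  18  17  17
  19  26  58  93  61 -21 -68 -42   6  31  36]
202 [ -19  -85 -129 -113  -47   35  103  134  142  146  152  138   86   35
   19   17   18   19   18   25   41   33  -40 -117 -137 -107  -41   16
   34]
203 [ -63 -127 -158 -156 -127  -63   31  101  131  145  152  138   84   33
   18   18   19   18   18   18    8  -38 -114 -156 -159 -143  -89  -13
   27]
204 [-108 -152 -161 -163 -154 -110  -29   41   79  100  123  121   77   31
   20   20   19   19   18   13  -18  -84 -143 -160 -162 -156 -124  -54
   13]
205 [-135 -160 -164 -162 -156 -121  -52    3   22   37   64   72   50   25
   20   20   20   19   19   11  -24  -94 -149 -161 -162 -161 -146  -89
   -8]
```

View pics/c14.png

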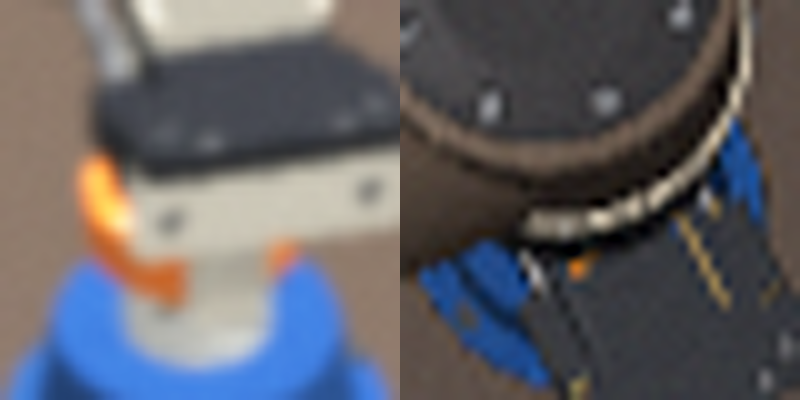

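Request:
arm_command:
  plan:
    - {"dx": 0,"dy": 0.08,"dz": 0.04,"wx": 0,"wy": -0.03,"wz": 0.03}
    - {"dx": 0,"dy": 0,"dz": 0,"wx": 0,"wy": 0,"wz": 0}

```text
time_s: 15.93
tcp_pos: [0.5379, 0.0339, 0.0951]
eef_rot: [51.5, 89.9, 166.6]
contact_force: [0.5, -0.0, -1.0]
gripper_width: 0.0621
```

```bash
python3 -c "
from h import *
rel2((.5385,.034,.0926),25.2)"
```

```text
t 15.93 tcp [0.5379 0.0339 0.0951] psi -154.88 tilt [-0.0013  0.0003] F [ 0.51 -0.03 -0.96] M [0.028 0.122 0.034] w 0.0621 j [ 24.4  15.9 -27.   -0.1 -47.2   0.7]
shift units [ 0.12 -0.03 -0.01] turn units [-0.02  0.01 -0.01]
```

Request:
arm_command:
  plan:
    - {"dx": 0.06,"dy": 0,"dz": 0,"wx": 0,"wy": 0,"wz": 0}
    - {"dx": 0.05,"dy": 0,"dz": 0,"wx": 0,"wy": 0,"wz": 0}

```text
time_s: 16.1
tcp_pos: [0.5379, 0.0339, 0.0926]
eef_rot: [45.4, 89.9, 160.5]
contact_force: [-0.2, -0.1, -0.9]
gripper_width: 0.0626
```

```bash
python3 -c "
from h import *
rel2((.5385,.034,.0926),25.2)"
```

```text
t 16.1 tcp [0.5379 0.0339 0.0926] psi -154.89 tilt [-0.0013  0.0004] F [-0.19 -0.15 -0.91] M [ 0.015  0.059 -0.   ] w 0.0626 j [ 24.4  16.  -27.1  -0.1 -46.9   0.7]
shift units [ 0.   -0.03 -0.01] turn units [-0.02  0.01 -0.01]
```

No contact now at the height where it stuck; continue.

Request:
arm_command:
  plan:
    - {"dx": 0.06,"dy": 0,"dz": 0,"wx": 0,"wy": 0,"wz": 0}

```text
time_s: 16.18
tcp_pos: [0.538, 0.0339, 0.0913]
eef_rot: [44.4, 89.9, 159.5]
contact_force: [0.1, 0.6, -0.2]
gripper_width: 0.0624
```

Request:
arm_command:
  plan:
    - {"dx": 0.06,"dy": 0,"dz": 0,"wx": 0,"wy": 0,"wz": 0}

```text
time_s: 16.27
tcp_pos: [0.538, 0.0339, 0.0898]
eef_rot: [48.0, 89.9, 163.1]
contact_force: [0.2, 0.0, -0.3]
gripper_width: 0.0623
```

```bash
python3 -c "
from h import *
rel2((.5385,.034,.0846),25.2)"
```

```text
t 16.27 tcp [0.538  0.0339 0.0898] psi -154.89 tilt [-0.0013  0.0004] F [ 0.19  0.   -0.33] M [ 0.062  0.096 -0.025] w 0.0623 j [ 24.4  16.3 -27.3  -0.1 -46.5   0.7]
shift units [ 0.26 -0.03 -0.01] turn units [-0.02  0.01 -0.01]
```

Request:
arm_command:
  plan:
    - {"dx": 0.06,"dy": 0,"dz": 0,"wx": 0,"wy": 0,"wz": 0}
    - {"dx": 0.06,"dy": 0,"dz": 0,"wx": 0,"wy": 0,"wz": 0}

```text
time_s: 16.43
tcp_pos: [0.538, 0.034, 0.087]
eef_rot: [51.0, 89.9, 166.1]
contact_force: [-0.3, 0.3, -1.0]
gripper_width: 0.0624
```

Request:
arm_command:
  plan:
    - {"dx": 0.06,"dy": 0,"dz": 0,"wx": 0,"wy": 0,"wz": 0}

```text
time_s: 16.52
tcp_pos: [0.538, 0.034, 0.0856]
eef_rot: [52.1, 89.9, 167.2]
contact_force: [-0.1, 0.3, -1.0]
gripper_width: 0.0625
```

Request:
arm_command:
  plan:
    - {"dx": 0.05,"dy": 0,"dz": 0,"wx": 0,"wy": 0,"wz": 0}

```text
time_s: 16.6
tcp_pos: [0.5379, 0.034, 0.0844]
eef_rot: [54.4, 89.9, 169.6]
contact_force: [0.4, 0.8, -1.2]
gripper_width: 0.0619
```

```bash
python3 -c "
from h import *
rel2((.5385,.034,.0846),25.2)"
```

```text
t 16.6 tcp [0.5379 0.034  0.0844] psi -154.89 tilt [-0.0017  0.0003] F [ 0.36  0.77 -1.21] M [ 0.073  0.091 -0.009] w 0.0619 j [ 24.4  16.7 -27.6  -0.1 -45.8   0.7]
shift units [-0.01 -0.03 -0.01] turn units [-0.02  0.01 -0.02]
```

Request:
arm_command:
  plan:
    - {"dx": 0.04,"dy": 0,"dz": 0,"wx": 0,"wy": 0,"wz": 0}

```text
time_s: 16.68
tcp_pos: [0.538, 0.034, 0.0835]
eef_rot: [57.5, 89.9, 172.6]
contact_force: [-0.4, -0.3, 1.6]
gripper_width: 0.0623
```

Request:
arm_command:
  plan:
    - {"dx": 0.04,"dy": 0,"dz": 0,"wx": 0,"wy": 0,"wz": 0}

```text
time_s: 16.77
tcp_pos: [0.538, 0.034, 0.0828]
eef_rot: [61.7, 89.9, 176.9]
contact_force: [-1.3, 0.0, 4.2]
gripper_width: 0.0624
```

```bash
python3 -c "
from h import *
rel2((.5385,.034,.0846),25.2)"
```

```text
t 16.77 tcp [0.538  0.034  0.0828] psi -154.87 tilt [-0.0016  0.0001] F [-1.3   0.05  4.21] M [0.035 0.583 0.032] w 0.0624 j [ 24.4  16.8 -27.7  -0.1 -45.6   0.7]
shift units [-0.09 -0.02 -0.01] turn units [-0.02  0.01 -0.02]
```

Request:
arm_command:
  plan:
    - {"dx": 0.02,"dy": 0,"dz": 0,"wx": 0.5,"wy": 0,"wz": 0}
    - {"dx": 0.02,"dy": 0,"dz": 0,"wx": 0.5,"wy": 0,"wz": 0}
    - {"dx": 0.02,"dy": 0,"dz": 0,"wx": 0.5,"wy": 0,"wz": 0}
    - {"dx": 0.02,"dy": 0,"dz": 0,"wx": 0.5,"wy": 0,"wz": 0}

```text
time_s: 17.1
tcp_pos: [0.5386, 0.0341, 0.0824]
eef_rot: [57.4, 90.0, 163.1]
contact_force: [-1.3, 0.7, 4.0]
gripper_width: 0.0622
```

```bash
python3 -c "
from h import *
rel2((.5385,.034,.082),25.2)"
```

```text
t 17.1 tcp [0.5386 0.0341 0.0824] psi -164.26 tilt [-0.0001  0.    ] F [-1.32  0.69  3.98] M [0.035 0.621 0.039] w 0.0622 j [ 24.4  16.8 -27.7  -0.  -45.5  -8.7]
shift units [ 0.02  0.01 -0.  ] turn units [-2.06  0.   -0.  ]
```

Request:
arm_command:
  plan:
    - {"dx": 0.02,"dy": 0,"dz": 0,"wx": 0.5,"wy": 0,"wz": 0}
    - {"dx": 0.02,"dy": 0,"dz": 0,"wx": 0.5,"wy": 0,"wz": 0}
    - {"dx": 0.02,"dy": 0,"dz": 0,"wx": 0.5,"wy": 0,"wz": 0}

```text
time_s: 17.35
tcp_pos: [0.5388, 0.0341, 0.0823]
eef_rot: [-112.7, 90.0, -14.1]
contact_force: [-0.6, 0.1, 3.6]
gripper_width: 0.0622
```

```bash
python3 -c "
from h import *
rel2((.5385,.034,.082),25.2)"
```

```text
t 17.35 tcp [0.5388 0.0341 0.0823] psi -171.44 tilt [ 0.0008 -0.0002] F [-0.57  0.07  3.64] M [0.015 0.636 0.08 ] w 0.0622 j [ 24.4  16.8 -27.8   0.  -45.4 -15.9]
shift units [ 0.01  0.02 -0.  ] turn units [-3.63 -0.01  0.01]
```

Request:
arm_command:
  plan:
    - {"dx": 0.02,"dy": 0,"dz": 0,"wx": 0.5,"wy": 0,"wz": 0}
    - {"dx": 0.02,"dy": 0,"dz": 0,"wx": 0.5,"wy": 0,"wz": 0}
    - {"dx": 0.02,"dy": 0,"dz": 0,"wx": 0.5,"wy": 0,"wz": 0}

```text
time_s: 17.6
tcp_pos: [0.5387, 0.0339, 0.0821]
eef_rot: [-127.0, 89.9, -35.6]
contact_force: [-2.3, 0.2, 3.0]
gripper_width: 0.0626
```

```bash
python3 -c "
from h import *
rel2((.5385,.034,.082),25.2)"
```

```text
t 17.6 tcp [0.5387 0.0339 0.0821] psi -178.61 tilt [ 0.001  -0.0007] F [-2.34  0.23  2.96] M [0.151 0.851 0.099] w 0.0626 j [ 24.5  16.8 -27.8   0.1 -45.3 -23.1]
shift units [0.01 0.01 0.01] turn units [-5.19 -0.01  0.01]
```

Request:
arm_command:
  plan:
    - {"dx": 0.03,"dy": 0,"dz": 0,"wx": 0.5,"wy": 0,"wz": 0}
    - {"dx": 0.03,"dy": 0,"dz": 0,"wx": 0.5,"wy": 0,"wz": 0}
    - {"dx": 0.03,"dy": 0,"dz": 0,"wx": 0.5,"wy": 0,"wz": 0}

```text
time_s: 17.85
tcp_pos: [0.5385, 0.0338, 0.0816]
eef_rot: [-126.4, 89.9, -42.2]
contact_force: [-2.4, 0.2, 5.8]
gripper_width: 0.0623
```

```bash
python3 -c "
from h import *
rel2((.5385,.034,.081),25.2)"
```

```text
t 17.85 tcp [0.5385 0.0338 0.0816] psi 174.24 tilt [ 0.0011 -0.001 ] F [-2.38  0.22  5.83] M [0.227 0.923 0.137] w 0.0623 j [ 24.5  16.8 -27.9   0.1 -45.2 -30.3]
shift units [ 0.03 -0.    0.01] turn units [-6.76 -0.02  0.01]
```

Request:
arm_command:
  plan:
    - {"dx": 0.03,"dy": 0,"dz": 0,"wx": 0.5,"wy": 0,"wz": 0}
    - {"dx": 0.03,"dy": 0,"dz": 0,"wx": 0.5,"wy": 0,"wz": 0}

```text
time_s: 18.02
tcp_pos: [0.5385, 0.0338, 0.0813]
eef_rot: [-117.0, 89.9, -37.5]
contact_force: [-1.3, -0.5, 5.8]
gripper_width: 0.0619
```

```bash
python3 -c "
from h import *
rel2((.5385,.034,.081),25.2)"
```

```text
t 18.02 tcp [0.5385 0.0338 0.0813] psi 169.47 tilt [ 0.0016 -0.0012] F [-1.34 -0.51  5.77] M [-0.007  0.855  0.068] w 0.0619 j [ 24.5  16.8 -27.9   0.1 -45.2 -35.1]
shift units [ 0.02 -0.    0.01] turn units [-7.8  -0.02  0.02]
```

Request:
arm_command:
  plan:
    - {"dx": 0.03,"dy": 0,"dz": 0,"wx": 0.5,"wy": 0,"wz": 0}
    - {"dx": 0.02,"dy": 0,"dz": 0,"wx": 0.5,"wy": 0,"wz": 0}

```text
time_s: 18.18
tcp_pos: [0.5384, 0.0337, 0.0812]
eef_rot: [-117.1, 89.9, -42.4]
contact_force: [-2.6, 0.3, 2.9]
gripper_width: 0.0621
```

```bash
python3 -c "
from h import *
rel2((.5385,.034,.081),25.2)"
```

```text
t 18.18 tcp [0.5384 0.0337 0.0812] psi 164.7 tilt [ 0.0018 -0.0017] F [-2.59  0.33  2.92] M [0.084 0.782 0.076] w 0.0621 j [ 24.5  16.8 -28.    0.2 -45.1 -39.9]
shift units [ 0.01 -0.    0.01] turn units [-8.84 -0.02  0.02]
```

Request:
arm_command:
  plan:
    - {"dx": 0.02,"dy": 0,"dz": 0,"wx": 0.5,"wy": 0,"wz": 0}

```text
time_s: 18.27
tcp_pos: [0.5383, 0.0337, 0.0811]
eef_rot: [-114.7, 89.9, -42.4]
contact_force: [0.3, -0.4, 1.5]
gripper_width: 0.0627
```

```bash
python3 -c "
from h import *
rel2((.5385,.034,.081),25.2)"
```

```text
t 18.27 tcp [0.5383 0.0337 0.0811] psi 162.31 tilt [ 0.0019 -0.0017] F [ 0.29 -0.42  1.54] M [0.05  0.46  0.118] w 0.0627 j [ 24.5  16.8 -28.    0.2 -45.1 -42.3]
shift units [ 0.   -0.    0.02] turn units [-9.36 -0.02  0.02]
```

Request:
arm_command:
  plan:
    - {"dx": 0.02,"dy": 0,"dz": 0,"wx": 0.5,"wy": 0,"wz": 0}

```text
time_s: 18.35
tcp_pos: [0.5383, 0.0337, 0.0809]
eef_rot: [-111.9, 89.8, -42.0]
contact_force: [-2.3, 0.2, 2.4]
gripper_width: 0.0623
```

```bash
python3 -c "
from h import *
rel2((.5385,.034,.081),25.2)"
```

```text
t 18.35 tcp [0.5383 0.0337 0.0809] psi 159.92 tilt [ 0.002  -0.0018] F [-2.29  0.2   2.35] M [0.069 0.523 0.069] w 0.0623 j [ 24.5  16.8 -28.    0.2 -45.1 -44.7]
shift units [-0.   -0.    0.02] turn units [-9.88 -0.02  0.03]
```

Request:
arm_command:
  plan:
    - {"dx": 0.01,"dy": 0,"dz": 0,"wx": 0.5,"wy": 0,"wz": 0}

```text
time_s: 18.43
tcp_pos: [0.5383, 0.0337, 0.0809]
eef_rot: [-111.1, 89.8, -43.6]
contact_force: [-1.6, 0.5, 1.7]
gripper_width: 0.0622
```

```bash
python3 -c "
from h import *
rel()"
```

```text
t 18.43 tcp [0.5383 0.0337 0.0809] psi 157.53 tilt [ 0.0021 -0.002 ] F [-1.56  0.54  1.69] M [0.092 0.491 0.107] w 0.0622 j [ 24.5  16.8 -28.    0.2 -45.1 -47.1]
```

Request:
arm_command:
  plan:
    - {"dx": 0.01,"dy": 0,"dz": 0,"wx": 0.5,"wy": 0,"wz": 0}

```text
time_s: 18.52
tcp_pos: [0.5382, 0.0337, 0.0809]
eef_rot: [-110.1, 89.8, -44.9]
contact_force: [-1.5, 0.4, 2.5]
gripper_width: 0.0623
```

```bash
python3 -c "
from h import *
rel()"
```

```text
t 18.52 tcp [0.5382 0.0337 0.0809] psi 155.14 tilt [ 0.0021 -0.0021] F [-1.52  0.38  2.48] M [0.136 0.577 0.059] w 0.0623 j [ 24.5  16.8 -28.1   0.2 -45.1 -49.5]
```

Request:
arm_command:
  plan:
    - {"dx": 0.01,"dy": 0,"dz": 0,"wx": 0.4,"wy": 0,"wz": 0}

```text
time_s: 18.6
tcp_pos: [0.5381, 0.0337, 0.0809]
eef_rot: [-110.1, 89.8, -46.9]
contact_force: [-0.6, 1.1, 1.8]
gripper_width: 0.0624
```

```bash
python3 -c "
from h import *
rel()"
```

```text
t 18.6 tcp [0.5381 0.0337 0.0809] psi 153.2 tilt [ 0.002  -0.0022] F [-0.57  1.13  1.85] M [0.219 0.541 0.11 ] w 0.0624 j [ 24.5  16.8 -28.1   0.2 -45.  -51.5]
```

Request:
arm_command:
  plan:
    - {"dx": 0,"dy": 0,"dz": 0,"wx": 0.4,"wy": 0,"wz": 0}

```text
time_s: 18.68
tcp_pos: [0.538, 0.0338, 0.0809]
eef_rot: [-110.4, 89.8, -49.1]
contact_force: [-1.1, 1.6, -0.3]
gripper_width: 0.0621
```

```bash
python3 -c "
from h import *
rel()"
```

```text
t 18.68 tcp [0.538  0.0338 0.0809] psi 151.29 tilt [ 0.0019 -0.0022] F [-1.06  1.57 -0.28] M [0.573 0.375 0.265] w 0.0621 j [ 24.6  16.8 -28.1   0.2 -45.1 -53.4]
```

Request:
arm_command:
  plan:
    - {"dx": 0,"dy": 0,"dz": 0,"wx": 0.4,"wy": 0,"wz": 0}

```text
time_s: 18.77
tcp_pos: [0.5379, 0.0339, 0.0809]
eef_rot: [-109.4, 89.8, -50.0]
contact_force: [-0.8, 1.6, -0.3]
gripper_width: 0.0625
```

```bash
python3 -c "
from h import *
rel()"
```

```text
t 18.77 tcp [0.5379 0.0339 0.0809] psi 149.4 tilt [ 0.0018 -0.0022] F [-0.82  1.58 -0.31] M [0.431 0.339 0.401] w 0.0625 j [ 24.6  16.8 -28.1   0.2 -45.1 -55.3]
```

Request:
arm_command:
  plan:
    - {"dx": 0,"dy": 0,"dz": 0,"wx": 0.4,"wy": 0,"wz": 0}

```text
time_s: 18.85
tcp_pos: [0.5379, 0.034, 0.0809]
eef_rot: [-110.0, 89.8, -52.5]
contact_force: [-0.2, 0.9, -0.6]
gripper_width: 0.0623
```

```bash
python3 -c "
from h import *
rel()"
```

```text
t 18.85 tcp [0.5379 0.034  0.0809] psi 147.53 tilt [ 0.0018 -0.0023] F [-0.17  0.87 -0.64] M [-0.028  0.094  0.594] w 0.0623 j [ 24.6  16.8 -28.1   0.2 -45.1 -57.2]
```

Request:
arm_command:
  plan:
    - {"dx": 0,"dy": 0,"dz": 0,"wx": -0.4,"wy": 0,"wz": 0}
    - {"dx": 0,"dy": 0,"dz": 0,"wx": 0,"wy": 0,"wz": 0}

```text
time_s: 19.02
tcp_pos: [0.5379, 0.034, 0.0809]
eef_rot: [-117.1, 89.8, -57.7]
contact_force: [-0.6, -0.4, 0.6]
gripper_width: 0.0624
```

```bash
python3 -c "
from h import *
rel()"
```

```text
t 19.02 tcp [0.5379 0.034  0.0809] psi 149.38 tilt [ 0.0018 -0.0028] F [-0.64 -0.4   0.59] M [-0.008  0.133  0.287] w 0.0624 j [ 24.6  16.8 -28.1   0.3 -45.1 -55.4]
```

Request:
arm_command:
  plan:
    - {"dx": 0,"dy": 0,"dz": 0,"wx": 0,"wy": 0,"wz": 0}
    - {"dx": 0,"dy": 0,"dz": 0,"wx": 0,"wy": 0,"wz": 0}
    - {"dx": 0,"dy": 0,"dz": 0,"wx": 0,"wy": 0,"wz": 0}
    - {"dx": 0,"dy": 0,"dz": 0,"wx": 0,"wy": 0,"wz": 0}
    - {"dx": 0,"dy": 0,"dz": 0,"wx": 0,"wy": 0,"wz": 0}
  fingers: -0.9

```text
time_s: 19.43
tcp_pos: [0.538, 0.034, 0.081]
eef_rot: [-109.3, 89.8, -50.1]
contact_force: [-0.1, -0.3, 0.1]
gripper_width: 0.0825
```

```bash
python3 -c "
from h import *
rel()"
```

```text
t 19.43 tcp [0.538 0.034 0.081] psi 149.22 tilt [ 0.0021 -0.0025] F [-0.11 -0.34  0.13] M [ 0.04   0.038 -0.004] w 0.0825 j [ 24.6  16.8 -28.1   0.3 -45.  -55.6]
```

Request:
arm_command:
  plan:
    - {"dx": -0.3,"dy": 0,"dz": 0,"wx": 0,"wy": 0,"wz": 0}
    - {"dx": -0.6,"dy": 0,"dz": 0,"wx": 0,"wy": 0,"wz": 0}
    - {"dx": -1,"dy": 0,"dz": 0,"wx": 0,"wy": 0,"wz": 0}
    - {"dx": -1,"dy": 0,"dz": 0,"wx": 0,"wy": 0,"wz": 0}
    - {"dx": -1,"dy": 0,"dz": 0,"wx": 0,"wy": 0,"wz": 0}
    - {"dx": -1,"dy": 0,"dz": 0,"wx": 0,"wy": 0,"wz": 0}
    - {"dx": 0,"dy": -0.45,"dz": -0.8,"wx": 0,"wy": 0,"wz": 0}
    - {"dx": 0,"dy": -0.45,"dz": -0.8,"wx": 0,"wy": 0,"wz": 0}
    - {"dx": 0,"dy": -0.45,"dz": -0.8,"wx": 0,"wy": 0,"wz": 0}
    - {"dx": 0,"dy": -0.45,"dz": -0.8,"wx": 0,"wy": 0,"wz": 0}
    - {"dx": 0,"dy": -0.45,"dz": -0.8,"wx": 0,"wy": 0,"wz": 0}
    - {"dx": 0,"dy": -0.45,"dz": -0.8,"wx": 0,"wy": 0,"wz": 0}
    - {"dx": 0,"dy": -0.45,"dz": -0.8,"wx": 0,"wy": 0,"wz": 0}
    - {"dx": 0,"dy": -0.45,"dz": -0.8,"wx": 0,"wy": 0,"wz": 0}
    - {"dx": 0,"dy": -0.45,"dz": -0.8,"wx": 0,"wy": 0,"wz": 0}
    - {"dx": 0,"dy": -0.45,"dz": -0.8,"wx": 0,"wy": 0,"wz": 0}
    - {"dx": 0,"dy": -0.45,"dz": -0.8,"wx": 0,"wy": 0,"wz": 0}
    - {"dx": 0,"dy": -0.45,"dz": -0.8,"wx": 0,"wy": 0,"wz": 0}
    - {"dx": 0,"dy": 0,"dz": 0,"wx": 0,"wy": 0,"wz": 0}

```text
time_s: 21.02
tcp_pos: [0.5322, -0.1957, 0.1951]
eef_rot: [-73.5, 89.4, -14.2]
contact_force: [0.3, 0.2, 0.4]
gripper_width: 0.0831
```

```bash
python3 -c "
from h import *
rel()
im,d=r.capture('top');im2,d=r.capture('scene'); a=cv2.resize(im2[170:230,295:355],(390,390),interpolation=cv2.INTER_CUBIC)
b=grid(rect('top',im,.539,.034,.0895,.04,390),.04)
save('c20',np.hstack([a,b])); save('scene20',im2)
R=rect('top',im,.539,.034,.0895,.04,801).astype(int);th=np.radians(np.arange(0,360,3))
for rad in(.018,.022,.026):
    y=np.array([R[int(400-rad*1e4*np.sin(a)),int(400+rad*1e4*np.cos(a))][2] for a in th]); y=y-np.median(y); print('ring',np.degrees(np.angle(np.sum(np.maximum(y,0)*np.exp(4j*th)))/4))
"
```

```text
t 21.02 tcp [ 0.5322 -0.1957  0.1951] psi 149.3 tilt [ 0.0101 -0.0026] F [0.3  0.19 0.36] M [0.077 0.003 0.011] w 0.0831 j [ -0.3  11.9 -17.2   0.2 -60.3 -30.5]
ring -18.17572916611281
ring 15.179698997053327
ring 8.872558622272676
```

View pics/c20.png

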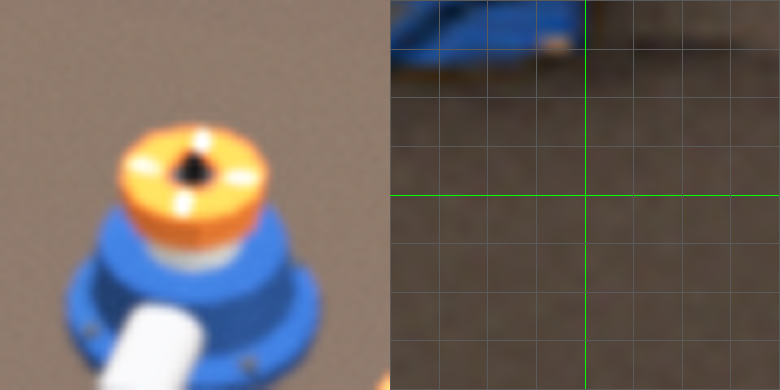

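View pics/scene20.png

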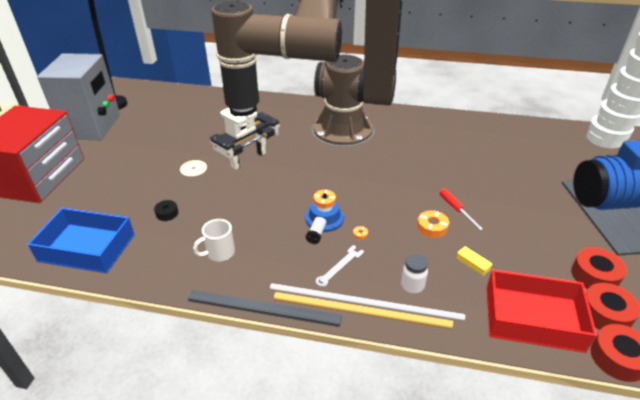

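```bash
python3 -c "
from h import *
im=cv2.imread('pics/scene20.png')[:,:,::-1]
th=np.radians(np.arange(0,360,3))
for x,y0,z in ((.539,.034,.0895),(.540,.0365,.0895)):
  R=rect('scene',im,x,y0,z,.04,801).astype(int)
  for rad in(.018,.022,.026):
    y=np.array([R[int(400-rad*1e4*np.sin(a)),int(400+rad*1e4*np.cos(a))][2] for a in th]); y=y-np.median(y); print('ring',np.degrees(np.angle(np.sum(np.maximum(y,0)*np.exp(4j*th)))/4))
save('c21',grid(rect('scene',im,.539,.034,.0895,.04,500),.04))
"
```

```text
ring 0.5877986996642077
ring 0.38931426960386595
ring 0.5496578246735238
ring 0.6418994926877639
ring 0.9425688445538976
ring 0.5203129524643201
```

View pics/c21.png

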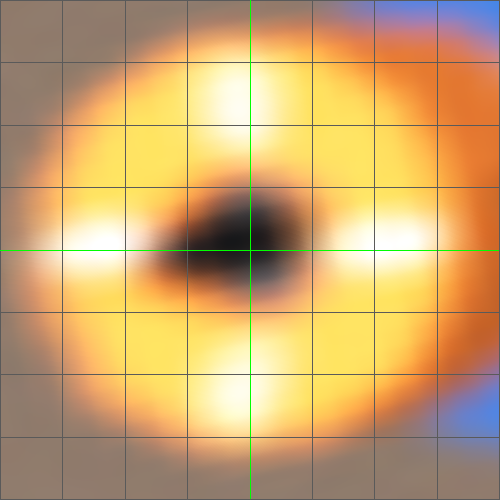

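```bash
python3 -c "
from plant import r
print(r.close_job())"
```

```text
the job is handed in; nothing more can be done
None
```

The disk is back in the neck on its seat, the middle-sized orange ring is screwed on to its stop over it, and I handed the job in at about 21 s.

- **Disk:** I lowered it by its knob onto the seat, felt 2–3 N with its underside 79 mm up (the given seat height), and let go. The picture showed it flat with the knob up.
- **Ring start:** The first lowering met something at about 15 N, with the ring's underside roughly 4 mm below the neck's top. I backed off and shifted about 2 mm in x, and the tabs then passed the lugs without resistance.
- **Screwing down:** I turned the ring clockwise about 57°. It came down 2.5 mm and the pressing force stayed under about 6 N. At the stop the torque rose from 0.1 to 0.59 N m, which is about 3.5° into the rubber. I eased back 2° and opened the gripper with the ring still against the stop.
- **Last checks:** The scene camera shows the ring level on the pot with the knob through its hole. Its marks are at about 0.5°, roughly 54.5° past the centre of the lug gap. The other things look to be where they were, and the arm is clear.
- **Not checked:** The arm blocked the top camera, so the final look is from the scene camera only.

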